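# Empty the heel-block pail and spray the blocks

### The job

Lift the blue pail out of the rack, stand it upright on the black mat and let go of it; then take it afresh, tip all three orange heel blocks out of it into the yellow tray, and stand the empty pail upright on the mat again. With the blocks in the tray and the pail let go, press the red spray cap all the way down for a moment and let it spring back up. Leave the grey pail and everything else lying around where it is.

Things in the scene. Friction and masses are not known exactly. Their poses are not given: they have to be found in the camera images.
- pail: BLUE open scuttle-shaped pail, 0.3 kg. Origin: centre of the base underside, z up. Base x -38..38, y -32..32 mm; rim z = 90; walls 4. Rear (x = -38) and side walls upright, flat; the +x wall flares to x = 73 at the rim: it pours there. Starts in either rack bay, +x roughly to world -y. Smooth inside: blocks slide out when tipped 95 deg or more to +x.
- bail (a point): centre of the blue pail's rigid carrying bail: a black bar 12 x 12, 60 long along the pail's y, over the mouth (pail x = 12, z = 126, top at 132), on two 12-wide legs at y = -28 and 28 that rise from the side walls. In the rack only the bail is free to grip: the cheeks cover the pail's sides.
- lip (a point): middle of the blue pail's pouring edge (pail x = 73, y = 0, z = 90 mm). For tipping, the pail can be gripped across its two flat sides (64 mm wide) with the hand leaning in from the rear; 30 to 50 N holds it well, a squeeze of 90 N or more can make it slip.
- heel1: orange hard-plastic D-shaped heel block, 20 thick (x), 44 long (y), 34 high (z), 25 g; origin at the centre of the 20 x 44 underside. Starts in the blue pail.
- heel2: second heel block, the same as heel1, starts in the blue pail.
- heel3: third heel block, the same as heel1, starts in the blue pail.
- rack: fixed green rack for two pails: base 100 (x) by 188 (y), 6 thick, with three upright cheeks 90 long, 10 thick, tops at z = 88, at y = -84, 0 and 84. Origin: centre of the underside. The bays are centred at y = -42 and +42, 74 wide between cheeks, open along x; a pail stands in each bay on the 6 mm base, its +x along the rack's +x.
- mat: fixed flat black rubber mat, 170 (x) by 180 (y), 4 thick. Origin: centre of the underside, so its top is at z = 4 mm.
- tray: fixed open yellow tray, 180 (x) by 180 (y), 50 high, walls and floor 5. Origin: centre of the underside.
- can: fixed white spray can with a red band, 50 diameter, on a bolted plate 70 x 90; stands just beyond the tray's +x wall, top of the cap 171 mm above the table. Origin: centre of the underside.
- cap_top (a point): centre of the top of the red spray cap (32 diameter, 25 high); moves down with the cap.
- cap (a joint): travel of the sprung spray cap in m: 0 up (at rest), 0.008 fully down. It moves straight down against a spring of 700 N/m (5.6 N at the bottom) and comes back by itself.
- other_pail: GREY pail of the same shape and size as the blue one. Empty, 0.3 kg, stands in the rack's other bay. Not part of the job.
- glue_tin: open dark steel tin, 90 diameter, 55 high, loose; origin centre of underside. Not part of the job.
- brush: loose brush lying on the table. Not part of the job.
- hammer: loose hammer lying on the table. Not part of the job.
- jar: amber jar, 64 diameter, 90 high, loose; origin centre of underside. Not part of the job.
- shoe: black work shoe, about 205 long (x, toe to +x), 72 wide, 105 high, loose; origin under the sole. Not part of the job.
- last: yellow shoe last, about 205 long, 72 wide, 88 high, loose; origin under the sole. Not part of the job.
Things that resemble listed ones, but are neither listed nor needed, are in the scene too. Leave any pink look-alike of the pail alone.

How it is judged:
By the outcome, as a careful person would: the job done as asked, in the order asked, and still so for the second after the job is handed in, with the robot touching nothing.
It also fails if it takes over 69 s, if anything falls off the work surface, if the arm or the gripper's body presses on something with over 40 N, if the wrist force passes 120 N, or if a joint passes its speed limit or range.

### The arm

A 7-joint arm with a two-finger parallel gripper is mounted at the origin on the work surface. World frame = base frame: x ahead of the robot, y to its left, z up, the work surface at z = 0. Lengths are in m, angles in rad, forces in N, time in s.
With the tool pointing down it reaches from about 0.425 to 0.875 m from the base axis. Payload 9.9 kg.
Tool frame: the origin (TCP) lies on the centre line of the jaws, within the pads' length; the fingertips stand 22 mm ahead of it and the grasp point (between the pads) lies 3 mm ahead of it (tip_extent is the distance from the TCP to the fingertips, in m); z points along the fingers, x is the direction in which the jaws open and shut, and the axes are right-handed (so a half turn about z gives the same grasp; the last joint's range is limited). The gripper opens to 85 mm and grips with 20 to 120 N. Pads are 22 mm wide; open, the fingers measure 114 mm over their backs; the gripper's body (76 mm by 85 mm) begins 54 mm behind the grasp point. The pads swing forward as they close: fully open they stand 13 mm farther back than shut.
Start: joints at [1.177, 0.576, 0.025, 1.437, -0.015, 1.129, -0.057], TCP at [0.206, -0.643, 0.253] pointing down, gripper open.
Joint ranges: [-2.76, 2.76], [-0.34, 2.15], [-1.52, 1.57], [0.19, 2.46], [-1.09, 4.23], [0.17, 1.99], [-2.82, 2.82]. Speed limits (rad/s): [2.22, 2.22, 3.01, 3.01, 3.14, 3.14, 3.14].

### API

Orientations are given as a unit quaternion [x, y, z, w].
In Python, from workcell import get_obs, read_camera, camera_info, close_job, recognise, masks_of, tip_extent gives the robot as it stands.
- The arm moves only by the tool servo_tool, never from a script. Its argument "targets" is text: rows parted by semicolons, each of 4 numbers parted by spaces: the shift along the tool's x, y, z in mm, then the turn about the tool's z in degrees. A call has exactly 5 rows; each row is the pose to reach, as a shift and turn from the pose commanded when the call began, along the tool's axes at that moment; what a row does not reach only later rows make up. A row lasts 1/10 s, in which the tool goes at most 50 mm and 8.59 degrees, less where a joint would pass 70% of its speed; a pose out of reach is approached as far as the arm can. A call with a gripper value outside its range is refused whole. "jaw" is the closure, from 0 (fully open) to 1 (shut), set as the call begins (left out, the last holds). The fingers move at their own pace and stop on an object; "force" is the grip in N (left out, the last holds). Time passes only in rows, so rows that repeat a pose let the fingers close, or fill a call up. It gives the time, the measured TCP pose, the force and the opening at its end, in the units of the state.
- get_obs(): the state, without advancing time (a new reading comes with each control period).
- read_camera(name): name is "side" or "top" or "wrist"; returns (picture, depth): 480x640x3 uint8, blue, green, red; 480x640 float32, m along the optical axis (not along the pixel's ray), 0 where there is no reading.
- camera_info(name): a dict with "camera_matrix" (3x3 intrinsics, pixels), "R" (3x3) and "t" (3): a world point X has camera coordinates R X + t. Camera axes: x right, y down, z forward; pixel columns grow to the right and rows downward; lengths in m; the calibration is good to about 2 mm. The wrist camera is an equidistant fisheye: a pixel r from the principal point sees the ray r / f radians off the axis. A picture is of the moment at which its call begins: read the wrist's pose just before it. camera_info takes no time and is no camera call; for the wrist camera it gives the pose at the moment of the call.
- close_job(): hands the job in, once; it reports no verdict.
Trained networks look in the newest picture that a camera, given by its name, has taken for a name from the list of things; names that differ only in an ending like _2 or _b are one class to them, and where a whole thing is asked for, a point or a joint stands for the part that bears it (a point fixed in the world has none). Each returns a list of dicts, best first, with "confidence" (0 to 1); they miss things now and then, are a little off and sometimes report something else, mostly with a low value. They report only what shows in the picture. A call takes as long as a camera call. They do not tell look-alikes from the thing itself.
- recognise(camera, target): "centre" ([column, row] in pixels, amid what is visible of it).
- masks_of(camera, target): "region" (480x640 bool, what is visible of it) and "centre" ([column, row] in pixels, amid what is visible of it).
The state is a dict: "time_s": time; "joint_pos": joint angles; "qd": joint speeds; "joint_torque": joint torques, N m; "tcp_pos": TCP position; "orientation": TCP orientation; "wrist_force": force on the tool from outside, world axes, zero at the start; "wrist_torque": the same for the moment, N m; "grip_width": opening from 0.0 (shut) to 1.0 (fully open).
Only numpy, scipy, OpenCV 4.12 (cv2) and the standard library are available. Lean on these libraries where they do the work, as an engineer would, in place of code of your own. Each camera call takes 0.05 s, during which the arm holds its last target. There are 200 camera calls.

## Working session

There is one attempt and no reset: what is moved stays moved. The work goes in short steps, Python scripts to look and compute and a tool call to move; the robot and the scene stay as the last step left them, time stands still between calls to the robot, and variables do not carry over. Pictures are saved under pics/ and viewed, about 8 in all and at most 12, crops included, and the job is handed in when it is done.

Besides the shell and the picture viewer there is one more tool, called after "Call:" as a command line: name --argument value ..., lists and objects as JSON in quotes. servo_tool: Moves the arm, as the interface text tells. Its arguments: {"type":"object","properties":{"targets":{"type":"string"},"jaw":{"type":"number"},"force":{"type":"number"}},"required":["targets"]}

```bash
ls; mkdir -p pics; cat > h.py <<'E'
import numpy as np, cv2
from workcell import *
from scipy.spatial.transform import Rotation as Ro
def world(cam,depth,mask=None,info=None):
    c=info or camera_info(cam);K=np.array(c["camera_matrix"]);R=np.array(c["R"]);t=np.array(c["t"]).ravel()
    v,u=np.nonzero((depth>0)&(np.ones_like(depth,bool) if mask is None else mask))
    z=depth[v,u];x=(u-K[0,2])/K[0,0];y=(v-K[1,2])/K[1,1]
    if cam=="wrist":
        r=np.hypot(x,y);s=np.where(r>1e-9,np.tan(r)/np.maximum(r,1e-9),1);x=x*s;y=y*s
    P=np.stack([x*z,y*z,z],1)
    return (P-t)@R,u,v
def ob():
    o=get_obs();print("t",o["time_s"],"tcp",np.round(o["tcp_pos"],4),"q",np.round(o["orientation"],4),"j",np.round(o["joint_pos"],3),"F",np.round(o["wrist_force"],1),"g",o["grip_width"]);return o
E
python3 - <<'E'
from h import *
ob();print(tip_extent() if callable(tip_extent) else tip_extent)
for c in ["top","side"]:
    im,d=read_camera(c);cv2.imwrite(f"pics/{c}0.png",im);np.save(f"{c}0.npy",d)
    ci=camera_info(c);print(c,-np.array(ci["R"]).T@np.array(ci["t"]).ravel(),np.array(ci["R"])[2])
    for n in ["pail","rack","mat","tray","cap_top"]:
        for r in masks_of(c,n)[:4]:
            P,u,v=world(c,d,r["region"])
            print(c,n,round(r["confidence"],2),np.round(r["centre"]),np.round(np.percentile(P,[3,50,97],axis=0),3).tolist() if len(P) else 0, im[r["region"]].mean(0).round())
print(get_obs()["time_s"])
E
```

```text
pics
t 0.0 tcp [ 0.2057 -0.6425  0.2524] q [ 8.077e-01 -5.895e-01 -7.000e-04 -5.000e-04] j [ 1.177  0.577  0.025  1.438 -0.015  1.129 -0.057] F [-0.5  0.3  0.2] g 1.0007340753854994
0.022
top [ 0.4803455  -0.04939513  1.55875514] [ 0.03624754  0.00857018 -0.99930609]
top pail 0.89 [189. 282.] [[0.393, 0.24, 0.003], [0.425, 0.296, 0.079], [0.457, 0.346, 0.138]] [77. 53. 40.]
top pail 0.84 [243. 329.] [[0.249, 0.111, -0.004], [0.296, 0.165, 0.043], [0.349, 0.215, 0.132]] [ 87.  77. 126.]
top pail 0.47 [451. 218.] [[0.532, -0.497, 0.011], [0.604, -0.431, 0.052], [0.684, -0.358, 0.107]] [43. 44. 49.]
top rack 0.83 [192. 267.] [[0.375, 0.263, -0.002], [0.463, 0.308, 0.08], [0.554, 0.365, 0.091]] [63. 78. 53.]
top mat 0.71 [284. 233.] [[0.47, -0.043, -0.005], [0.551, 0.041, 0.002], [0.632, 0.125, 0.008]] [32. 32. 35.]
top tray 0.6 [367. 260.] [[0.396, -0.277, -0.003], [0.482, -0.194, 0.004], [0.567, -0.105, 0.049]] [ 77. 158. 190.]
top tray 0.47 [190. 267.] [[0.375, 0.264, -0.002], [0.465, 0.309, 0.08], [0.555, 0.363, 0.09]] [64. 79. 54.]
top cap_top 0.59 [368. 210.] [[0.601, -0.184, 0.158
[... 471 characters left out ...]
[ 96.  83. 162.]
side rack 0.93 [346. 454.] [[0.374, 0.284, 0.005], [0.463, 0.351, 0.059], [0.55, 0.375, 0.09]] [50. 76. 39.]
side mat 0.83 [320. 324.] [[0.47, -0.038, 0.002], [0.549, 0.057, 0.005], [0.629, 0.131, 0.007]] [21. 22. 24.]
side mat 0.51 [303. 206.] [[0.6, -0.178, 0.147], [0.619, -0.166, 0.16], [0.634, -0.162, 0.171]] [ 15.  21. 185.]
side mat 0.47 [320. 424.] [[0.475, 0.254, 0.01], [0.508, 0.315, 0.059], [0.539, 0.363, 0.139]] [105. 109. 107.]
side tray 0.85 [368. 258.] [[0.393, -0.278, 0.003], [0.479, -0.199, 0.015], [0.566, -0.094, 0.051]] [ 12. 175. 213.]
side cap_top 0.71 [303. 206.] [[0.601, -0.377, 0.052], [0.621, -0.166, 0.16], [0.645, -0.162, 0.171]] [ 16.  23. 183.]
0.6
```

View pics/top0.png

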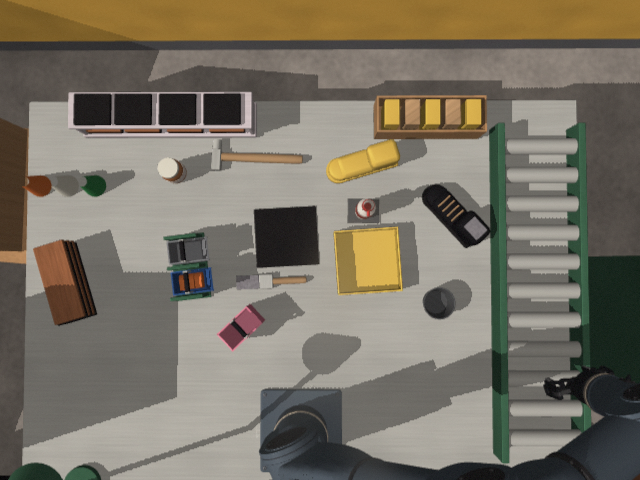

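View pics/side0.png

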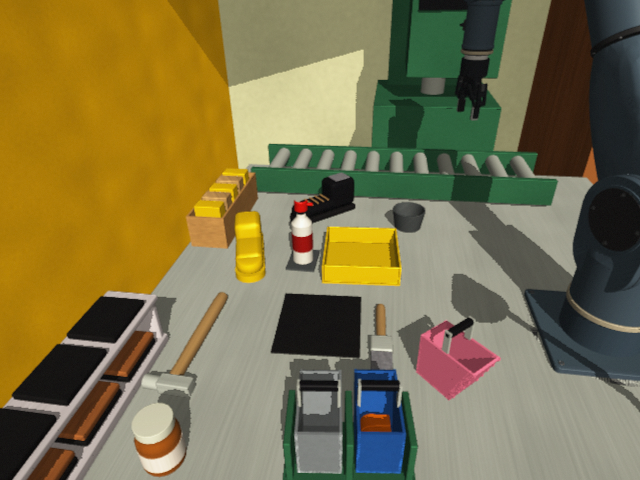

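The top picture shows the blue pail holding the orange blocks at (192,283), in the rack's near bay. The grey pail is at (187,248). The pink look-alike stands on the table at (241,327). The mat is at (287,236), the tray at (367,260) and the cap at (367,208). In the side picture the blue pail is at (380,420).

Candidates for the pail are blue (192,283), grey (187,248) and pink (241,327). Blue fits: it is in the rack and has the blocks in it. I'll confirm this in a crop and fit poses to it.

```bash
python3 - <<'E'
from h import *
im=cv2.imread("pics/top0.png");d=np.load("top0.npy");s=cv2.imread("pics/side0.png");ds=np.load("side0.npy")
a=cv2.resize(im[215:355,140:300],(400,350),interpolation=cv2.INTER_CUBIC);b=cv2.resize(s[350:480,260:420],(400,325),interpolation=cv2.INTER_CUBIC)
o=np.zeros((350,800,3),np.uint8);o[:,:400]=a;o[:325,400:]=b;cv2.imwrite("pics/crop1.png",o)
def rect(n,P):
    r=cv2.minAreaRect((P[:,:2]*1000).astype(np.float32));print(n,len(P),np.round(r[0],1),np.round(r[1],1),round(r[2],1),"z",np.round(np.percentile(P[:,2],[5,50,95]),4))
for c,D,I in(("top",d,im),("side",ds,s)):
    P,u,v=world(c,D);col=I[v,u].astype(int)
    def box(x0,x1,y0,y1,z0,z1):return (P[:,0]>x0)&(P[:,0]<x1)&(P[:,1]>y0)&(P[:,1]<y1)&(P[:,2]>z0)&(P[:,2]<z1)
    rect(c+" bail",P[box(.38,.463,.24,.36,.115,.15)])
    rect(c+" greybail",P[box(.465,.56,.24,.36,.115,.15)])
    bl=(col[:,0]>1.6*col[:,2])&(col[:,0]>60)
    rect(c+" bluerim",P[box(.37,.48,.2,.4,.07,.1)&bl])
    g=(col[:,1]>1.15*col[:,0])&(col[:,1]>1.15*col[:,2])
    rect(c+" rackcheeks",P[box(.33,.6,.2,.4,.075,.1)&g])
    y=(col[:,1]>1.6*col[:,0])&(col[:,2]>100)
    rect(c+" tray",P[box(.35,.59,-.32,-.06,.03,.06)&y])
    k=col.max(1)<60
    rect(c+" mat",P[box(.44,.66,-.08,.16,-.01,.02)&k])
    r=(col[:,2]>2*col[:,1])&(col[:,2]>90)
    rect(c+" cap",P[box(.57,.67,-.24,-.12,.13,.2)&r]); rect(c+" captop",P[box(.57,.67,-.24,-.12,.165,.2)])
    rect(c+" brush",P[box(.36,.47,-.1,.16,.008,.06)])
E
```

```text
top bail 120 [425.3 296.1] [59.5 13.2] 7.7 z [0.1275 0.1347 0.1404]
top greybail 124 [508. 309.] [59.9 14.7] 7.8 z [0.1248 0.1342 0.1403]
top bluerim 201 [425.7 291.3] [ 63.6 112.2] 7.0 z [0.0766 0.0922 0.0976]
top rackcheeks 345 [464. 318.] [176.4  90.6] 7.3 z [0.0792 0.0847 0.0904]
top tray 508 [ 481.1 -190.4] [179.2 180.4] 3.9 z [0.0357 0.0468 0.053 ]
top mat 3527 [549.9  41.3] [166.8 178.5] 3.1 z [-0.0041  0.0017  0.0076]
top cap 22 [ 611.1 -176.7] [26.5 11. ] 32.6 z [0.1601 0.164  0.1699]
top captop 23 [ 622.8 -178.9] [29.  35.3] 60.6 z [0.1652 0.1672 0.1699]
top brush 623 [416.7  44.4] [234.1  89.5] 74.5 z [0.0101 0.0161 0.0222]
side bail 545 [424.9 299.7] [60.1 14. ] 6.8 z [0.1221 0.1377 0.14  ]
side greybail 520 [508.3 311.8] [59.1 14.5] 5.8 z [0.1242 0.1375 0.1398]
side bluerim 1370 [425.5 294. ] [ 64.1 112.5] 6.9 z [0.0731 0.0917 0.0981]
side rackcheeks 1424 [464.9 321.5] [177.   90.2] 6.7 z [0.0781 0.0881 0.09  ]
side tray 1377 [ 481.  -186.6] [179.4 186.2] 3.9 z [0.0316 0.043  0.0513]
side mat 4890 [552.1  43.6] [169.6 182. ] 3.2 z [0.0028 0.0046 0.0064]
side cap 148 [ 617.6 -170. ] [41.5 17. ] 10.9 z [0.1488 0.161  0.1701]
side captop 42 [ 623.2 -168.9] [30.2 17. ] 10.9 z [0.1652 0.1685 0.1713]
side brush 1114 [435.4  30. ] [ 67. 260.] 0.0 z [0.0154 0.0191 0.0322]
```

View pics/crop1.png

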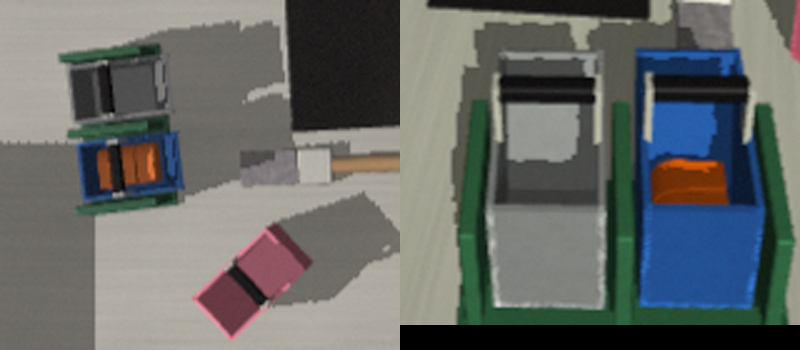

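Call:
servo_tool --targets "0 0 -40 0; 0 0 -80 0; 0 0 -120 0; 0 0 -160 0; 0 0 -200 0"

```text
time_s: 1.1
tcp_pos: [0.2057, -0.6425, 0.4553]
orientation: [0.808, -0.59, 0.0, 0.0]
wrist_force: [-0.1, -0.3, -0.4]
grip_width: 0.998
```

Call:
servo_tool --targets "0 0 -50 0; 0 0 -100 0; 0 0 -150 0; 0 0 -200 0; 0 0 -250 0"

```text
time_s: 1.6
tcp_pos: [0.2019, -0.6161, 0.6314]
orientation: [0.809, -0.587, 0.03, 0.021]
wrist_force: [-0.1, -0.5, -1.9]
grip_width: 0.998
```

The crop confirms it: the blue pail with the orange blocks is at the lower left, (130,165) in the left half, next to the grey one. When a target is out of reach, the wrist leans outward. I'll test how far that goes.

Call:
servo_tool --targets "0 0 -50 0; 0 0 -100 0; 0 0 -150 0; 0 0 -200 0; 0 0 -250 0"

```text
time_s: 2.1
tcp_pos: [0.2125, -0.5421, 0.7813]
orientation: [0.797, -0.575, 0.144, 0.111]
wrist_force: [0.6, -0.3, 0.9]
grip_width: 1.002
```

```bash
python3 -c "
from h import *
o=ob();print(Ro.from_quat(o['orientation']).as_matrix().T.round(3))"
```

```text
t 2.1 tcp [ 0.2125 -0.5421  0.7813] q [ 0.7974 -0.5754  0.1439  0.1109] j [ 0.75   0.375  0.95   0.516 -0.46   1.987  0.084] F [ 0.6 -0.3  0.9] g 1.0017597599989503
[[ 0.296 -0.886  0.357]
 [-0.95  -0.313  0.011]
 [ 0.102 -0.342 -0.934]]
```

```bash
cat > fit.py <<'E'
from h import *
from scipy.optimize import least_squares
import itertools
D=[([1.177,.577,.025,1.438,-.015,1.129,-.057],[.2057,-.6425,.2524],[.8077,-.5895,-.0007,-.0005]),
   ([.75,.375,.95,.516,-.46,1.987,.084],[.2125,-.5421,.7813],[.7974,-.5754,.1439,.1109])]
def fk(p,q,s):
    h,L1,L2,d,y0,y7,a4,b=p;R=Ro.from_euler
    T=R('z',y0+s[0]*q[0]);x=np.array([0,0,h])
    A=T*R('y',s[3]*q[1])*R('z',s[1]*q[2]);x=x+A.apply([a4,0,L1])
    A=A*R('y',s[3]*q[3]);x=x+A.apply([-a4,0,0])
    A=A*R('z',s[2]*q[4]);x=x+A.apply([0,0,L2])
    A=A*R('y',s[3]*q[5]);x=x+A.apply([b,0,0])
    A=A*R('z',s[4]*q[6]+y7);x=x+A.apply([0,0,d])
    return x,A
def res(p,s):
    r=[]
    for q,x,o in D:
        X,A=fk(p,q,s);r+=list((X-x)*5)+list((A.inv()*Ro.from_quat(o)).as_rotvec())
    return np.r_[r,1e-3*(np.array(p)[[6,7]])]
if __name__=="__main__":
    best=[]
    for s in itertools.product([1,-1],repeat=4):
        s=(s[0],s[1],s[2],1,s[3])
        for y0 in(-2.4,-.1,1.5,3):
            for y7 in(0,1.57,3.14,-1.57):
                r=least_squares(res,[.36,.42,.4,.28,y0,y7,0,0],args=(s,),max_nfev=200);best.append((r.cost,s,r.x.round(4)))
    best.sort(key=lambda b:b[0])
    for b in best[:6]:print(b)
E
python3 fit.py
```

```text
(np.float64(6.0927988772408325e-05), (-1, -1, -1, 1, -1), array([-1.53920e+01,  3.46560e+00, -9.64700e-01, -1.45932e+01,
       -1.35000e-02,  3.12780e+00, -6.29440e+00, -7.60260e+00]))
(np.float64(6.0927988772412804e-05), (-1, -1, -1, 1, -1), array([-1.53920e+01,  3.46560e+00, -9.64700e-01, -1.45932e+01,
       -1.35000e-02, -3.15540e+00, -6.29440e+00, -7.60260e+00]))
(np.float64(6.092798877241322e-05), (-1, -1, -1, 1, -1), array([-1.53920e+01,  3.46560e+00, -9.64700e-01, -1.45932e+01,
       -1.35000e-02, -3.15540e+00, -6.29440e+00, -7.60260e+00]))
(np.float64(6.092798877241333e-05), (-1, -1, -1, 1, -1), array([-1.53920e+01,  3.46560e+00, -9.64700e-01, -1.45932e+01,
       -1.35000e-02, -3.15540e+00, -6.29440e+00, -7.60260e+00]))
(np.float64(6.0927988772414566e-05), (-1, -1, -1, 1, -1), array([-1.53920e+01,  3.46560e+00, -9.64700e-01, -1.45932e+01,
       -1.35000e-02,  3.12780e+00, -6.29440e+00, -7.60260e+00]))
(np.float64(6.0927988772415366e-05), (-1, -1, -1, 1, -1), array([-1.53920e+01,  3.46560e+00, -9.64700e-01, -1.45932e+01,
       -1.35000e-02, -3.15540e+00, -6.29440e+00, -7.60260e+00]))
```

Call:
servo_tool --targets "0 0 40 0; 0 0 80 0; 0 0 120 0; 0 0 160 0; 0 0 200 0"

```text
time_s: 2.6
tcp_pos: [0.2341, -0.6103, 0.5923]
orientation: [0.798, -0.574, 0.144, 0.11]
wrist_force: [-0.1, -0.4, -0.2]
grip_width: 1.0
```

```bash
python3 -c "
from h import *
o=ob();print(Ro.from_quat(o['orientation']).as_matrix().T.round(3))"
```

```text
t 2.6 tcp [ 0.2341 -0.6103  0.5923] q [ 0.7984 -0.5743  0.1436  0.1101] j [ 0.523  0.352  0.98   1.148 -0.345  1.422  0.161] F [-0.1 -0.4 -0.2] g 0.9996343526104795
[[ 0.299 -0.885  0.356]
 [-0.949 -0.316  0.011]
 [ 0.103 -0.341 -0.935]]
```

```bash
cat > model.py <<'E'
import fit
from fit import *
fit.D+= [([.523,.352,.98,1.148,-.345,1.422,.161],[.2341,-.6103,.5923],[.7984,-.5743,.1436,.1101])]
S=(-1,-1,-1,1,-1)
def solve():
    f=lambda p:np.r_[res(p,S),.02*(np.array(p)-[.36,.42,.4,.28,0,np.pi,0,0])]
    return least_squares(f,[.36,.42,.4,.28,0,np.pi,0,0])
P=solve().x
E
python3 -c "
from model import *
print(P.round(4));print(res(P,S).round(4))"
```

```text
[ 0.2753  0.586   0.4047  0.3428 -0.0684  3.0758  0.0116  0.0242]
[ 0.0044  0.0003  0.0081  0.      0.0005 -0.003   0.009   0.0053  0.0029
  0.0245  0.0012  0.0007 -0.0064 -0.0063 -0.011   0.0236  0.0019  0.0023
  0.      0.    ]
```

Call:
servo_tool --targets "-38 0 18 0; -76 0 36 0; -114 0 54 0; -152 0 72 0; -190 0 90 0"

```text
time_s: 3.1
tcp_pos: [0.1859, -0.4717, 0.4402]
orientation: [0.798, -0.574, 0.143, 0.11]
wrist_force: [-1.4, 0.8, 1.1]
grip_width: 1.003
```

Call:
servo_tool --targets "-38 0 18 0; -76 0 36 0; -114 0 54 0; -152 0 72 0; -190 0 90 0"

```text
time_s: 3.6
tcp_pos: [0.1382, -0.3338, 0.2894]
orientation: [0.798, -0.575, 0.144, 0.11]
wrist_force: [0.0, -0.9, -1.2]
grip_width: 1.002
```

```bash
python3 -c "
from h import *
o=ob();print(Ro.from_quat(o['orientation']).as_matrix().T.round(3))"
```

```text
t 3.6 tcp [ 0.1382 -0.3338  0.2894] q [ 0.7982 -0.5746  0.1442  0.1095] j [ 0.06  -0.226  0.688  2.377  0.521  0.681 -0.855] F [ 0.  -0.9 -1.2] g 1.0022606533526914
[[ 0.298 -0.886  0.356]
 [-0.949 -0.316  0.009]
 [ 0.104 -0.341 -0.934]]
```

Call:
servo_tool --targets "-28 0 -10 0; -56 0 -20 0; -84 0 -30 0; -112 0 -40 0; -140 0 -50 0"

```text
time_s: 4.1
tcp_pos: [0.1062, -0.2517, 0.2969]
orientation: [0.799, -0.575, 0.143, 0.106]
wrist_force: [-0.5, 0.3, 0.4]
grip_width: 0.999
```

```bash
python3 -c "
from h import *
o=ob();print(Ro.from_quat(o['orientation']).as_matrix().T.round(3))"
```

```text
t 4.1 tcp [ 0.1062 -0.2517  0.2969] q [ 0.7987 -0.5749  0.1426  0.1055] j [ 0.627 -0.33   0.099  2.456  0.32   0.728 -0.731] F [-0.5  0.3  0.4] g 0.9987787870103205
[[ 0.298 -0.888  0.349]
 [-0.949 -0.317  0.005]
 [ 0.106 -0.333 -0.937]]
```

Call:
servo_tool --targets "4 -40 -28 0; 8 -80 -56 0; 12 -120 -84 0; 16 -160 -112 0; 20 -200 -140 0"

```text
time_s: 4.6
tcp_pos: [0.2883, -0.1592, 0.4352]
orientation: [0.798, -0.575, 0.143, 0.106]
wrist_force: [0.9, -1.6, -0.3]
grip_width: 0.999
```

Call:
servo_tool --targets "-29 -33 -22 0; -58 -66 -44 0; -87 -99 -66 0; -116 -132 -88 0; -145 -165 -110 0"

```text
time_s: 5.1
tcp_pos: [0.3892, 0.0589, 0.4867]
orientation: [0.798, -0.576, 0.143, 0.105]
wrist_force: [1.3, -0.4, -0.6]
grip_width: 0.999
```

Call:
servo_tool --targets "-40 1 -28 0; -80 2 -56 0; -120 3 -84 0; -160 4 -112 0; -200 5 -140 0"

```text
time_s: 5.6
tcp_pos: [0.3111, 0.2773, 0.5464]
orientation: [0.798, -0.576, 0.142, 0.106]
wrist_force: [0.9, 0.5, 0.2]
grip_width: 1.002
```

Call:
servo_tool --targets "-40 1 -28 0; -80 2 -56 0; -120 3 -84 0; -160 4 -112 0; -200 5 -140 0"

```text
time_s: 6.1
tcp_pos: [0.2892, 0.3601, 0.5591]
orientation: [0.798, -0.575, 0.138, 0.116]
wrist_force: [1.1, -0.0, -0.0]
grip_width: 1.0
```

Call:
servo_tool --targets "-20 10 -40 0; -40 20 -80 0; -60 30 -120 0; -80 40 -160 0; -100 50 -200 0"

```text
time_s: 6.6
tcp_pos: [0.2874, 0.3943, 0.5593]
orientation: [0.794, -0.577, 0.13, 0.139]
wrist_force: [1.6, 0.6, -1.8]
grip_width: 1.005
```

```bash
python3 -c "
from h import *
o=ob();print(Ro.from_quat(o['orientation']).as_matrix().T.round(3))"
```

```text
t 6.6 tcp [0.2874 0.3943 0.5593] q [ 0.7939 -0.5775  0.1298  0.1394] j [-1.591  0.413  0.774  1.106  0.005  1.987 -2.079] F [ 1.6  0.6 -1.8] g 1.0045579639665247
[[ 0.299 -0.881  0.367]
 [-0.953 -0.294  0.071]
 [ 0.045 -0.371 -0.927]]
```

```bash
cat > model.py <<'E'
from h import *
from scipy.optimize import least_squares
D=[([1.177,.577,.025,1.438,-.015,1.129,-.057],[.2057,-.6425,.2524],[.8077,-.5895,-.0007,-.0005]),
([.75,.375,.95,.516,-.46,1.987,.084],[.2125,-.5421,.7813],[.7974,-.5754,.1439,.1109]),
([.523,.352,.98,1.148,-.345,1.422,.161],[.2341,-.6103,.5923],[.7984,-.5743,.1436,.1101]),
([.06,-.226,.688,2.377,.521,.681,-.855],[.1382,-.3338,.2894],[.7982,-.5746,.1442,.1095]),
([.627,-.33,.099,2.456,.32,.728,-.731],[.1062,-.2517,.2969],[.7987,-.5749,.1426,.1055]),
([-1.591,.413,.774,1.106,.005,1.987,-2.079],[.2874,.3943,.5593],[.7939,-.5775,.1298,.1394])]
R=Ro.from_euler
p0=np.r_[np.zeros(7),np.zeros(24)];p0[6]=np.pi
p0[7+2]=.36;p0[7+8]=.42;p0[7+14]=.4;p0[7+20]=.0;p0[7+23]=.3
def fk(p,q):
    # z,y,z,y,z,y,z with offset translation (3) before each joint (t1 merged) and tool
    ax='zyzyzyz';sg=[-1,1,-1,1,-1,1,-1];A=Ro.identity();x=np.zeros(3);T=p[7:].reshape(8,3)
    for i in range(7):
        x=x+A.apply(T[i]);A=A*R(ax[i],sg[i]*q[i]+p[i])
    return x+A.apply(T[7]),A
# translations: T0 base->shoulder, T2 shoulder->j3.. etc
def res(p,w=.01):
    r=[]
    for q,x,o in D:
        X,A=fk(p,q);r+=list((X-x)*5)+list((A.inv()*Ro.from_quat(o)).as_rotvec())
    return np.r_[r,w*(p-p0)]
def fitp(w=.003):return least_squares(res,p0,args=(w,)).x
E
python3 - <<'E'
from model import *
for w in(.03,.003):
    p=fitp(w);print(p[:7].round(3));print(p[7:].reshape(8,3).round(3));print(np.abs(res(p)[:36]).reshape(6,6).round(4))
E
```

```text
[-0.000e+00  1.000e-03 -0.000e+00 -1.000e-03  0.000e+00  0.000e+00
  3.141e+00]
[[ 0.019  0.005  0.31 ]
 [-0.001 -0.008 -0.05 ]
 [-0.    -0.008  0.501]
 [-0.    -0.016  0.081]
 [-0.002 -0.016  0.395]
 [ 0.003  0.001 -0.005]
 [-0.001  0.001  0.014]
 [ 0.003  0.02   0.314]]
[[0.     0.     0.     0.0002 0.0005 0.0009]
 [0.0001 0.0002 0.0001 0.0007 0.0005 0.0008]
 [0.0001 0.0002 0.     0.0002 0.0001 0.0006]
 [0.0001 0.0002 0.0001 0.0003 0.0001 0.0003]
 [0.0001 0.0001 0.0001 0.0004 0.0003 0.0004]
 [0.0001 0.     0.0001 0.0001 0.0001 0.0012]]
[ 0.000e+00  0.000e+00 -0.000e+00 -1.000e-03  0.000e+00  1.000e-03
  3.142e+00]
[[ 0.026  0.005  0.312]
 [-0.002 -0.008 -0.048]
 [ 0.001 -0.008  0.503]
 [-0.001 -0.016  0.083]
 [-0.001 -0.016  0.395]
 [ 0.002  0.001 -0.005]
 [-0.002  0.001  0.017]
 [-0.001  0.027  0.317]]
[[0.     0.     0.     0.0003 0.0005 0.0008]
 [0.     0.0001 0.     0.0005 0.0003 0.0008]
 [0.0001 0.0001 0.     0.0005 0.0003 0.0006]
 [0.0001 0.0001 0.0002 0.0003 0.     0.0002]
 [0.     0.0001 0.0001 0.0004 0.0005 0.0004]
 [0.     0.     0.     0.     0.     0.0011]]
```

```bash
cat > sim.py <<'E'
from model import *
p=fitp()
LO=np.array([-2.76,-.34,-1.52,.19,-1.09,.17,-2.82]);HI=np.array([2.76,2.15,1.57,2.46,4.23,1.99,2.82])
SP=np.array([2.22,2.22,3.01,3.01,3.14,3.14,3.14])*.07
def jac(q):
    x,A=fk(p,q);J=np.zeros((6,7));e=1e-5
    for i in range(7):
        d=q.copy();d[i]+=e;X,B=fk(p,d);J[:3,i]=(X-x)/e;J[3:,i]=(B*A.inv()).as_rotvec()/e
    return x,A,J
def ik(q,X,T,lam,reg,lo,hi):
    def f(z):
        x,A=fk(p,z);return np.r_[x-X,lam*(T*A.inv()).as_rotvec(),reg*(z-q)]
    return least_squares(f,np.clip(q,lo+1e-6,hi-1e-6),bounds=(lo,hi)).x
def call(q,rows,lam,reg,mode=0):
    x0,A0=fk(p,q);c,C=x0,A0
    for r in rows:
        X=x0+A0.apply(np.array(r[:3])/1000);T=A0*R('z',np.radians(r[3]))
        d=X-c;n=np.linalg.norm(d);X=c+d*min(1,.05/max(n,1e-9));rv=(T*C.inv()).as_rotvec();m=np.linalg.norm(rv);T=Ro.from_rotvec(rv*min(1,.15/max(m,1e-9)))*C
        lo=np.maximum(LO,q-SP);hi=np.minimum(HI,q+SP);q=ik(q,X,T,lam,reg,lo,hi)
        c,C=fk(p,q)
    return q
def lin(*r):return [[a*k/5 for a in r] for k in range(1,6)]
E
python3 - <<'E'
from sim import *
obs=[([.2019,-.6161,.6314],[.809,-.587,.03,.021]),([.2125,-.5421,.7813],[.7974,-.5754,.1439,.1109])]
qa=np.array(D[3][0]);qb=np.array(D[4][0])
for lam in(.1,.3,1.):
  for reg in(.01,.1):
    q=np.array(D[0][0]);out=[]
    q=call(q,lin(0,0,-200,0),lam,reg)
    for o in obs:
        q=call(q,lin(0,0,-250,0),lam,reg);x,A=fk(p,q);out.append((x.round(3).tolist(),np.degrees(np.arccos(-A.as_matrix()[2,2])).round(1)))
    print(lam,reg,out,q.round(2))
    q=call(qa,lin(-140,0,-50,0),lam,reg);x,A=fk(p,q);print('   ',x.round(3),A.as_matrix()[:,2].round(3),q.round(2))
    q=qb
    for r in([20,-200,-140,0],[-145,-165,-110,0],[-200,5,-140,0],[-200,5,-140,0],[-100,50,-200,0]):
        q=call(q,lin(*r),lam,reg)
    x,A=fk(p,q);print('   ',x.round(3),A.as_matrix()[:,2].round(3),q.round(2))
E
```

```text
0.1 0.01 [([0.205, -0.64, 0.693], np.float64(13.6)), ([0.19, -0.582, 0.91], np.float64(41.8))] [ 1.01  0.35  0.51  0.19 -0.25  1.89  0.04]
    [ 0.094 -0.195  0.289] [ 0.01  -0.242 -0.97 ] [ 0.59 -0.34 -0.01  2.46  0.25  0.89 -0.84]
    [0.121 0.589 0.775] [ 0.237  0.32  -0.917] [-1.74  0.38  0.49  0.43 -0.04  1.99 -2.54]
0.1 0.1 [([0.194, -0.605, 0.68], np.float64(21.9)), ([0.165, -0.519, 0.891], np.float64(39.9))] [ 1.11  0.13  0.05  0.55  0.04  1.76 -0.04]
    [ 0.095 -0.201  0.28 ] [-0.014 -0.166 -0.986] [ 0.13 -0.34  0.35  2.45  0.33  0.98 -0.97]
    [-0.062  0.359  0.827] [ 0.211  0.435 -0.875] [ 0.05 -0.34 -1.12  0.77 -0.33  1.98 -2.12]
0.3 0.01 [([0.201, -0.627, 0.652], np.float64(7.4)), ([0.184, -0.574, 0.76], np.float64(18.3))] [ 1.02  0.37  0.39  0.48 -0.17  1.99  0.02]
    [ 0.108 -0.207  0.293] [ 0.042 -0.288 -0.957] [ 0.59 -0.34 -0.04  2.46  0.29  0.85 -0.88]
    [0.161 0.531 0.632] [ 0.182 -0.076 -0.98 ] [-1.77  0.4   0.61  0.83 -0.03  1.99 -2.43]
0.3 0.1 [([0.198, -0.619, 0.647], np.float64(6.2)), ([0.183, -0.571, 0.752], np.float64(17.2))] [ 1.11  0.36  0.14  0.5  -0.03  1.99 -0.04]
    [ 0.112 -0.214  0.289] [ 0.031 -0.277 -0.96 ] [ 0.26 -0.34  0.18  2.46  0.38  0.9  -1.05]
    [0.064 0.385 0.698] [ 0.242  0.015 -0.97 ] [ 0.56 -0.34 -1.52  1.01 -0.16  1.99 -2.23]
1.0 0.01 [([0.196, -0.611, 0.611], np.float64(1.0)), ([0.179, -0.558, 0.646], np.float64(2.1))] [ 1.05  0.39  0.29  0.73 -0.12  1.99  0.  ]
    [ 0.125 -0.223  0.298] [ 0.094 -0.332 -0.938] [ 0.59 -0.34 -0.03  2.46  0.32  0.78 -0.89]
    [0.182 0.488 0.554] [ 0.116 -0.308 -0.944] [-1.75  0.44  0.67  1.03 -0.03  1.99 -2.35]
1.0 0.1 [([0.196, -0.611, 0.611], np.float64(1.0)), ([0.179, -0.559, 0.645], np.float64(2.1))] [ 1.11  0.39  0.16  0.73 -0.06  1.99 -0.03]
    [ 0.129 -0.232  0.296] [ 0.094 -0.333 -0.938] [ 0.34 -0.34  0.13  2.46  0.42  0.82 -1.03]
    [0.142 0.4   0.553] [ 0.114 -0.298 -0.948] [-1.01  0.24 -0.63  1.26  0.26  1.99 -2.82]
```

```bash
cat > sim2.py <<'E'
from sim import *
def ikd(q,X,T,lam,damp,n,ns=0):
    q=q.copy()
    for _ in range(n):
        x,A,J=jac(q);e=np.r_[X-x,lam*(T*A.inv()).as_rotvec()];J=J.copy();J[3:]*=lam
        dq=J.T@np.linalg.solve(J@J.T+damp**2*np.eye(6),e)
        q=np.clip(q+dq,LO,HI)
        if np.linalg.norm(e)<1e-5:break
    return q
def call2(q,rows,lam=1,damp=.05,n=20,scale=1):
    x0,A0=fk(p,q);c,C=x0,A0
    for r in rows:
        X=x0+A0.apply(np.array(r[:3])/1000);T=A0*R('z',np.radians(r[3]))
        d=X-c;m=np.linalg.norm(d);X=c+d*min(1,.05/max(m,1e-9));rv=(T*C.inv()).as_rotvec();m=np.linalg.norm(rv);T=Ro.from_rotvec(rv*min(1,.15/max(m,1e-9)))*C
        g=ikd(q,X,T,lam,damp,n)-q
        q=q+(g/max(1,np.max(np.abs(g)/SP)) if scale else np.clip(g,-SP,SP));c,C=fk(p,q)
    return q
E
python3 - <<'E'
from sim2 import *
qa=np.array(D[3][0]);qb=np.array(D[4][0])
print("real c2 (.202,-.616,.631) 4.2deg; c3 (.2125,-.542,.781) 20.9 q .75 .375 .95 .516 -.46 1.987 .084")
print("real inward .106,-.252,.297 | .106 -.333 ; last (.289,.360,.559) then .287 .394 .559 | .045 -.371 q -1.591 .413 .774 1.106 .005 1.987 -2.079")
for sc in(1,0):
 for damp in(.02,.1,.3):
  for n in(1,5,40):
    q=np.array(D[0][0]);out=[]
    q=call2(q,lin(0,0,-200,0),1,damp,n,sc)
    for _ in range(2):
        q=call2(q,lin(0,0,-250,0),1,damp,n,sc);x,A=fk(p,q);out.append((x.round(3).tolist(),np.degrees(np.arccos(-A.as_matrix()[2,2])).round(1)))
    print(sc,damp,n,out,q.round(2))
    q=call2(qa,lin(-140,0,-50,0),1,damp,n,sc);x,A=fk(p,q);print('   ',x.round(3),A.as_matrix()[:,2].round(3))
    q=qb
    for r in([20,-200,-140,0],[-145,-165,-110,0],[-200,5,-140,0],[-200,5,-140,0],[-100,50,-200,0]):
        q=call2(q,lin(*r),1,damp,n,sc)
    x,A=fk(p,q);print('   ',x.round(3),A.as_matrix()[:,2].round(3),q.round(2))
E
```

```text
real c2 (.202,-.616,.631) 4.2deg; c3 (.2125,-.542,.781) 20.9 q .75 .375 .95 .516 -.46 1.987 .084
real inward .106,-.252,.297 | .106 -.333 ; last (.289,.360,.559) then .287 .394 .559 | .045 -.371 q -1.591 .413 .774 1.106 .005 1.987 -2.079
1 0.02 1 [([0.244, -0.756, 0.56], np.float64(8.6)), ([0.241, -0.782, 0.503], np.float64(8.0))] [ 1.2   0.78  0.1   0.4  -0.08  1.83 -0.04]
    [ 0.136 -0.216  0.298] [ 0.05  -0.349 -0.936]
    [0.06  0.785 0.63 ] [ 0.305  0.301 -0.903] [-1.63  0.71 -0.69  0.19  0.99  1.99 -2.42]
1 0.02 5 [([0.24, -0.774, 0.506], np.float64(5.0)), ([0.221, -0.803, 0.433], np.float64(3.4))] [ 1.25  0.96  0.23  0.19 -0.27  1.99 -0.11]
    [ 0.138 -0.212  0.297] [ 0.067 -0.339 -0.939]
    [0.198 0.809 0.452] [ 0.262  0.    -0.965] [-1.49  0.93 -0.12  0.19  0.39  1.99 -2.38]
1 0.02 40 [([0.205, -0.783, 0.515], np.float64(7.8)), ([0.14, -0.811, 0.469], np.float64(8.4))] [ 1.36  0.93  0.54  0.19 -0.63  1.99 -0.12]
    [ 0.129 -0.219  0.299] [ 0.097 -0.333 -0.938]
    [0.373 0.647 0.615] [ 0.247  0.073 -0.966] [-1.28  0.7   0.57  0.3  -0.24  1.99 -2.29]
1 0.1 1 [([0.22, -0.6
[... 3485 characters left out ...]
   [ 0.116 -0.292  0.284] [ 0.125 -0.345 -0.93 ]
    [0.172 0.081 0.453] [-0.076 -0.201 -0.977] [ 0.42 -0.34 -0.78  1.94 -0.07  1.58 -1.51]
0 0.3 5 [([0.207, -0.641, 0.626], np.float64(5.3)), ([0.21, -0.638, 0.688], np.float64(13.1))] [ 1.15  0.5   0.11  0.42 -0.06  1.99 -0.05]
    [ 0.137 -0.23   0.296] [ 0.083 -0.342 -0.936]
    [0.144 0.503 0.594] [ 0.107 -0.096 -0.99 ] [-1.03  0.35 -0.76  0.99  0.36  1.99 -2.82]
0 0.3 40 [([0.21, -0.652, 0.629], np.float64(6.5)), ([0.208, -0.642, 0.694], np.float64(14.0))] [ 1.11  0.52  0.29  0.4  -0.18  1.99 -0.01]
    [ 0.132 -0.22   0.298] [ 0.094 -0.335 -0.937]
    [0.272 0.574 0.588] [ 0.202 -0.141 -0.969] [-1.53  0.56  0.59  0.69 -0.06  1.99 -2.31]
```

Call:
servo_tool --targets "-35 -12 -15 0; -70 -24 -30 0; -105 -36 -45 0; -140 -48 -60 0; -175 -60 -75 0"

```text
time_s: 7.1
tcp_pos: [0.2275, 0.5495, 0.6181]
orientation: [0.826, -0.54, 0.161, -0.018]
wrist_force: [2.3, -0.5, 0.1]
grip_width: 0.995
```

Call:
servo_tool --targets "18 4 -46 0; 36 8 -92 0; 54 12 -138 0; 72 16 -184 0; 90 20 -230 0"

```text
time_s: 7.6
tcp_pos: [0.1859, 0.4997, 0.701]
orientation: [0.824, -0.517, 0.216, -0.081]
wrist_force: [2.2, 1.4, -0.1]
grip_width: 1.002
```

```bash
python3 -c "
from h import *
o=ob();print(Ro.from_quat(o['orientation']).as_matrix().T.round(3))"
```

```text
t 7.6 tcp [0.1859 0.4997 0.701 ] q [ 0.8242 -0.5172  0.2158 -0.0811] j [-1.98   0.38   0.835  0.801  0.196  1.986 -2.227] F [ 2.2  1.4 -0.1] g 1.0016778343594321
[[ 0.372 -0.888  0.272]
 [-0.818 -0.452 -0.357]
 [ 0.44  -0.09  -0.894]]
```

```bash
python3 - <<'E'
from sim2 import *
d=[np.array(x[0]) for x in D]
print("real D2",d[2],"D3",d[3])
for damp,n in((.05,20),(.3,20)):
    q=call2(d[1],lin(0,0,200,0),1,damp,n);a=q
    q=call2(d[2],lin(-190,0,90,0),1,damp,n);q=call2(q,lin(-190,0,90,0),1,damp,n);print("dls",damp,a.round(3),q.round(3))
for lam,reg in((.3,.01),(.3,.1),(1,.01)):
    a=call(d[1],lin(0,0,200,0),lam,reg);q=call(d[2],lin(-190,0,90,0),lam,reg);q=call(q,lin(-190,0,90,0),lam,reg);print("lsq",lam,reg,a.round(3),q.round(3))
MID=(LO+HI)/2
for q,x,o in D+[([-1.98,.38,.835,.801,.196,1.986,-2.227],[.1859,.4997,.701],[.8242,-.5172,.2158,-.0811])]:
    q=np.array(q);_,_,J=jac(q);n=np.linalg.svd(J)[2][-1];print(n.round(2),"mid",round(n@(MID-q),2),"zero",round(n@(-q),2),"start",round(n@(d[0]-q),2))
E
```

```text
real D2 [ 0.523  0.352  0.98   1.148 -0.345  1.422  0.161] D3 [ 0.06  -0.226  0.688  2.377  0.521  0.681 -0.855]
dls 0.05 [ 0.523  0.352  0.983  1.143 -0.344  1.425  0.158] [ 0.087 -0.214  0.677  2.375  0.505  0.669 -0.831]
dls 0.3 [ 0.525  0.352  0.98   1.143 -0.343  1.425  0.157] [ 0.13  -0.192  0.668  2.37   0.473  0.647 -0.779]
lsq 0.3 0.01 [ 0.528  0.35   0.972  1.143 -0.338  1.424  0.153] [ 0.188 -0.191  0.61   2.372  0.457  0.646 -0.768]
lsq 0.3 0.1 [ 0.589  0.39   0.963  1.058 -0.379  1.516  0.165] [ 0.166 -0.129  0.807  2.237  0.175  0.742 -0.359]
lsq 1 0.01 [ 0.528  0.35   0.972  1.143 -0.338  1.424  0.153] [ 0.188 -0.191  0.609  2.373  0.459  0.645 -0.771]
[-0.41  0.01  0.71  0.02 -0.43 -0.02  0.37] mid -0.17 zero 0.47 start 0.0
[-0.17  0.11  0.79  0.01 -0.53  0.06  0.21] mid -1.69 zero -1.06 start -1.09
[ 0.31 -0.19 -0.75 -0.01  0.43 -0.09 -0.32] mid 1.36 zero 0.98 start 1.12
[ 0.68  0.18 -0.42 -0.01 -0.32 -0.2   0.43] mid 0.4 zero 0.98 start 1.62
[ 0.7   0.08 -0.4  -0.01 -0.3  -0.15  0.48] mid -0.38 zero 0.2 start 0.86
[-0.36  0.16  0.81  0.01 -0.26 -0.03  0.36] mid -0.73 zero -0.48 start -0.82
[-0.29  0.14  0.81  0.01 -0.39 -0.08  0.28] mid -0.99 zero -0.46 start -0.77
```

```bash
cat > sim3.py <<'E'
from sim import *
import itertools,sys
def ik3(q,X,T,lam,damp,n,sat,stepc):
    q=q.copy()
    for _ in range(n):
        x,A,J=jac(q);e=np.r_[X-x,lam*(T*A.inv()).as_rotvec()];J[3:]*=lam
        if np.linalg.norm(e)<2e-4:break
        act=np.ones(7,bool)
        for _k in range(4 if sat else 1):
            Ja=J*act;dq=Ja.T@np.linalg.solve(Ja@Ja.T+damp**2*np.eye(6),e)
            bad=act&(((q+dq)>HI)&(q>HI-1e-3)|((q+dq)<LO)&(q<LO+1e-3))
            if not sat or not bad.any():break
            act&=~bad
        m=np.abs(dq).max()
        if stepc and m>stepc:dq*=stepc/m
        q=np.clip(q+dq,LO,HI)
    return q
def call3(q,rows,lam,damp,n,sat,stepc,scale,C=None):
    x0,A0=fk(p,q);c,Cc=x0,A0
    for r in rows:
        X=x0+A0.apply(np.array(r[:3])/1000);T=A0*R('z',np.radians(r[3]))
        d=X-c;m=np.linalg.norm(d);X=c+d*min(1,.05/max(m,1e-9));rv=(T*Cc.inv()).as_rotvec();m=np.linalg.norm(rv);T=Ro.from_rotvec(rv*min(1,.15/max(m,1e-9)))*Cc
        g=ik3(q,X,T,lam,damp,n,sat,stepc)-q
        q=q+(g/max(1,np.max(np.abs(g)/SP)) if scale else np.clip(g,-SP,SP));c,Cc=fk(p,q)
    return q
q4=np.array([-1.591,.413,.774,1.106,.005,1.987,-2.079])
TESTS=[("c3",np.array([1.12,.39,.1,.70,-.05,1.99,-.05]),None,None),]
def tests(f):
    E=[]
    def cmp(q,x,o):
        X,A=fk(p,q);return np.r_[np.linalg.norm(X-x)*1000,np.degrees((A*Ro.from_quat(o).inv()).magnitude())]
    q=f(np.array(D[0][0]),lin(0,0,-200,0));q=f(q,lin(0,0,-250,0));E.append(cmp(q,[.2019,-.6161,.6314],[.809,-.587,.03,.021]))
    q=f(q,lin(0,0,-250,0));E.append(cmp(q,D[1][1],D[1][2]))
    q=f(np.array(D[3][0]),lin(-140,0,-50,0));E.append(cmp(q,D[4][1],D[4][2]))
    q=f(np.array(D[4][0]),lin(20,-200,-140,0));q=f(q,lin(-145,-165,-110,0));q=f(q,lin(-200,5,-140,0));q=f(q,lin(-200,5,-140,0));E.append(cmp(q,[.2892,.3601,.5591],[.798,-.575,.138,.116]))
    q=f(q,lin(-100,50,-200,0));E.append(cmp(q,D[5][1],D[5][2]))
    q=f(q4,lin(-175,-60,-75,0));E.append(cmp(q,[.2275,.5495,.6181],[.826,-.54,.161,-.018]))
    q=f(q,lin(90,20,-230,0));E.append(cmp(q,[.1859,.4997,.701],[.8242,-.5172,.2158,-.0811]))
    return np.array(E)
if __name__=="__main__":
    from multiprocessing import Pool
    G=list(itertools.product((.2,.4,1.),(.02,.1,.3),(1,5,40),(0,1),(0,),(0,1)))
    def g(a):return a,tests(lambda q,r:call3(q,r,*a))
    with Pool() as P_:rs=P_.map(g,G)
    rs.sort(key=lambda t:np.median(t[1][:,0]/10+t[1][:,1]))
    for a,e in rs[:8]:print(a,e.round(0).tolist())
E
time timeout 400 python3 sim3.py
```

```text
(0.4, 0.02, 5, 1, 0, 1) [[9.0, 1.0], [78.0, 9.0], [4.0, 0.0], [2.0, 0.0], [9.0, 1.0], [73.0, 10.0], [21.0, 8.0]]
(0.4, 0.02, 40, 1, 0, 1) [[9.0, 1.0], [37.0, 3.0], [3.0, 0.0], [2.0, 0.0], [5.0, 0.0], [21.0, 1.0], [31.0, 7.0]]
(1.0, 0.02, 40, 1, 0, 1) [[34.0, 5.0], [59.0, 9.0], [1.0, 0.0], [1.0, 0.0], [3.0, 0.0], [22.0, 2.0], [62.0, 12.0]]
(1.0, 0.02, 5, 1, 0, 1) [[17.0, 2.0], [98.0, 11.0], [1.0, 0.0], [2.0, 0.0], [4.0, 0.0], [60.0, 8.0], [102.0, 21.0]]
(1.0, 0.1, 40, 1, 0, 1) [[22.0, 3.0], [141.0, 19.0], [3.0, 0.0], [4.0, 0.0], [15.0, 1.0], [134.0, 18.0], [184.0, 27.0]]
(0.4, 0.1, 40, 1, 0, 1) [[9.0, 1.0], [78.0, 9.0], [8.0, 1.0], [7.0, 0.0], [28.0, 3.0], [116.0, 14.0], [133.0, 18.0]]
(0.2, 0.02, 5, 1, 0, 1) [[44.0, 6.0], [72.0, 9.0], [13.0, 2.0], [6.0, 0.0], [25.0, 3.0], [101.0, 9.0], [85.0, 13.0]]
(0.2, 0.02, 40, 1, 0, 1) [[44.0, 6.0], [72.0, 9.0], [11.0, 1.0], [2.0, 0.0], [8.0, 1.0], [101.0, 9.0], [85.0, 13.0]]
real	0m52.581s
user	3m7.962s
sys	0m0.222s
```

```bash
sed -i 's/G=list.*/G=list(itertools.product((.45,.5,.57),(.005,.02,.04),(20,40,80),(1,),(0,.2),(1,)))/' sim3.py; time timeout 400 python3 sim3.py; nproc
```

```text
(0.5, 0.02, 80, 1, 0.2, 1) [[4.0, 0.0], [93.0, 12.0], [4.0, 0.0], [1.0, 0.0], [4.0, 0.0], [115.0, 15.0], [135.0, 20.0]]
(0.5, 0.02, 40, 1, 0.2, 1) [[4.0, 0.0], [93.0, 12.0], [2.0, 0.0], [1.0, 0.0], [4.0, 0.0], [115.0, 15.0], [135.0, 20.0]]
(0.5, 0.02, 20, 1, 0.2, 1) [[4.0, 0.0], [93.0, 12.0], [2.0, 0.0], [1.0, 0.0], [4.0, 0.0], [115.0, 15.0], [135.0, 20.0]]
(0.45, 0.04, 80, 1, 0, 1) [[5.0, 0.0], [91.0, 11.0], [2.0, 0.0], [2.0, 0.0], [5.0, 0.0], [120.0, 15.0], [144.0, 20.0]]
(0.45, 0.04, 80, 1, 0.2, 1) [[5.0, 0.0], [91.0, 11.0], [2.0, 0.0], [2.0, 0.0], [5.0, 0.0], [120.0, 15.0], [144.0, 20.0]]
(0.45, 0.04, 40, 1, 0, 1) [[5.0, 0.0], [91.0, 11.0], [2.0, 0.0], [2.0, 0.0], [5.0, 1.0], [120.0, 15.0], [144.0, 20.0]]
(0.45, 0.04, 40, 1, 0.2, 1) [[5.0, 0.0], [91.0, 11.0], [2.0, 0.0], [2.0, 0.0], [5.0, 1.0], [120.0, 15.0], [144.0, 20.0]]
(0.45, 0.02, 80, 1, 0.2, 1) [[6.0, 1.0], [83.0, 10.0], [4.0, 0.0], [2.0, 0.0], [4.0, 0.0], [111.0, 14.0], [124.0, 18.0]]
4
real	1m3.778s
user	3m44.094s
sys	0m0.201s
```

```bash
python3 - <<'E'
s=open('sim3.py').read()
s=s.replace("d=X-c;m=np.linalg.norm(d);X=c+d*min(1,.05/max(m,1e-9))","d=X-c;m=np.linalg.norm(d);X=X if CL==0 else c+d*min(1,CL/max(m,1e-9))").replace("scale,C=None","scale,CL")
i=s.index("    G=list");j=s.index("    def g(a)")
s=s[:i]+"    G=list(itertools.product((.2,.3,.4,.5,.7),(.005,.02,.05),(30,),(1,),(0,.2),(1,),(0,.05)))\n"+s[j:]
s=s.replace("np.median(t[1][:,0]/10+t[1][:,1])","np.sum(t[1][:,0]/10+t[1][:,1])")
open('sim3.py','w').write(s)
E
time timeout 500 python3 sim3.py
```

```text
(0.4, 0.02, 30, 1, 0, 1, 0.05) [[9.0, 1.0], [37.0, 4.0], [3.0, 0.0], [2.0, 0.0], [5.0, 0.0], [21.0, 1.0], [31.0, 7.0]]
(0.5, 0.02, 30, 1, 0, 1, 0.05) [[10.0, 1.0], [15.0, 2.0], [2.0, 0.0], [2.0, 0.0], [4.0, 0.0], [25.0, 2.0], [58.0, 10.0]]
(0.7, 0.02, 30, 1, 0, 1, 0.05) [[35.0, 5.0], [21.0, 3.0], [1.0, 0.0], [1.0, 0.0], [3.0, 0.0], [11.0, 1.0], [42.0, 11.0]]
(0.3, 0.02, 30, 1, 0, 1, 0.05) [[24.0, 3.0], [48.0, 3.0], [8.0, 1.0], [2.0, 0.0], [6.0, 1.0], [61.0, 4.0], [54.0, 11.0]]
(0.5, 0.005, 30, 1, 0.2, 1, 0.05) [[11.0, 1.0], [22.0, 3.0], [3.0, 0.0], [1.0, 0.0], [24.0, 3.0], [56.0, 7.0], [52.0, 12.0]]
(0.4, 0.005, 30, 1, 0.2, 1, 0.05) [[38.0, 5.0], [17.0, 1.0], [5.0, 0.0], [1.0, 0.0], [23.0, 3.0], [59.0, 7.0], [39.0, 11.0]]
(0.3, 0.005, 30, 1, 0.2, 1, 0.05) [[29.0, 4.0], [38.0, 4.0], [7.0, 1.0], [1.0, 0.0], [24.0, 3.0], [86.0, 10.0], [57.0, 11.0]]
(0.7, 0.005, 30, 1, 0.2, 1, 0.05) [[25.0, 3.0], [36.0, 5.0], [3.0, 0.0], [1.0, 0.0], [25.0, 3.0], [89.0, 12.0], [55.0, 11.0]]
real	0m42.365s
user	2m33.051s
sys	0m0.205s
```

```bash
cat > plan.py <<'E'
from sim import *
import math
SG=np.array([-1,1,-1,1,-1,1,-1.]);TT=p[7:].reshape(8,3);OF=p[:7]
def fkj(q):
    A=np.eye(3);x=np.zeros(3);O=np.zeros((7,3));W=np.zeros((7,3))
    for i in range(7):
        x=x+A@TT[i];a=SG[i]*q[i]+OF[i];c,s=math.cos(a),math.sin(a);O[i]=x
        if i%2==0:
            W[i]=SG[i]*A[:,2];A=A@np.array([[c,-s,0],[s,c,0],[0,0,1]])
        else:
            W[i]=SG[i]*A[:,1];A=A@np.array([[c,0,s],[0,1,0],[-s,0,c]])
    x=x+A@TT[7]
    return x,A,np.vstack([np.cross(W,x-O).T,W.T]),O
def logm(Rm):
    v=np.array([Rm[2,1]-Rm[1,2],Rm[0,2]-Rm[2,0],Rm[1,0]-Rm[0,1]])/2;s=np.linalg.norm(v);t=math.atan2(s,(np.trace(Rm)-1)/2)
    return v*(t/s if s>1e-9 else 1)
def expm(v):return Ro.from_rotvec(v).as_matrix()
def ikf(q,X,T,lam,damp=.02,n=30):
    q=q.copy();I=damp**2*np.eye(6)
    for _ in range(n):
        x,A,J,_o=fkj(q);e=np.r_[X-x,lam*logm(T@A.T)];J[3:]*=lam
        if e@e<4e-8:break
        act=np.ones(7)
        for _k in range(4):
            Ja=J*act;dq=Ja.T@np.linalg.solve(Ja@Ja.T+I,e)
            bad=(act>0)&(((q+dq)>HI)&(q>HI-1e-3)|((q+dq)<LO)&(q<LO+1e-3))
            if not bad.any():break
            act=act*~bad
        q=np.clip(q+dq,LO,HI)
    return q
def run(q,row5,lam,world=False,hist=None,n=5):
    """row5 final (mm,mm,mm,deg) linear over n rows"""
    x0,A0,_,_=fkj(q);c,C=x0,A0
    for k in range(1,n+1):
        f=k/n;d=np.array(row5[:3])*f/1000;a=math.radians(row5[3]*f)
        X=x0+(d if world else A0@d);T=A0@expm([0,0,a])
        d=X-c;m=np.linalg.norm(d)
        if m>.05:X=c+d*.05/m
        rv=logm(T@C.T);m=np.linalg.norm(rv)
        if m>.15:T=expm(rv*.15/m)@C
        g=ikf(q,X,T,lam)-q;q=q+g/max(1,np.max(np.abs(g)/SP));c,C,_,O=fkj(q)
        if hist is not None:hist.append((c,O[5].copy(),q))
    return q
def shoot(q0,cost,ncall,N,seed,lams=(.4,.5),mag=250,turn=0,lo=(-.3,-.8,.25),hi=(.85,.8,1.)):
    r=np.random.default_rng(seed);best=[]
    for _ in range(N):
        seq=[]
        for _c in range(ncall):
            v=r.normal(size=3);v*=mag/np.linalg.norm(v);seq.append([*np.round(v/10)*10,float(r.integers(-4,5)*10*(turn>0))])
        tot=[];ends=[]
        for l in lams:
            q=q0;h=[]
            for s in seq:q=run(q,s,l,hist=h)
            P=np.array([a[0] for a in h]);Wz=min(a[1][2] for a in h)
            pen=10*(np.maximum(lo-P,0).sum()+np.maximum(P-hi,0).sum())+10*max(0,.2-Wz)
            tot.append(cost(q)+pen*10);ends.append(q)
        best.append((max(tot),seq,ends))
    best.sort(key=lambda t:t[0]);return best[:3]
E
cat > goV.py <<'E'
from plan import *
from multiprocessing import Pool
import sys,time
q0=np.array(get_obs()["joint_pos"])
def cost(q):
    x,A,_,_=fkj(q);return np.degrees(np.arccos(np.clip(-A[2,2],-1,1)))+20*max(0,np.linalg.norm(x[:2]-[.4,.3])-.6)
def w(a):return shoot(q0,cost,a[0],a[1],a[2])
if __name__=="__main__":
    t=time.time();print(cost(q0))
    with Pool(4) as P_:
        rs=sum(P_.map(w,[(1,150,i) for i in range(4)]+[(2,130,i+10) for i in range(4)]+[(3,130,i+20) for i in range(4)]),[])
    rs.sort(key=lambda t:t[0])
    for b,s,e in rs[:5]:
        print(round(b,1),s)
        for q in e:x,A,_,_=fkj(q);print("   ",x.round(3),A[:,2].round(3),q.round(2))
    print(time.time()-t)
E
timeout 400 python3 goV.py
```

```text
26.665656323359794
19.8 [[np.float64(-190.0), np.float64(-130.0), np.float64(110.0), 0.0], [np.float64(-220.0), np.float64(-50.0), np.float64(120.0), 0.0]]
    [0.267 0.795 0.46 ] [ 0.337 -0.028 -0.941] [-1.49  1.04  1.57  0.19 -1.09  1.99 -2.22]
    [0.265 0.799 0.449] [ 0.336 -0.04  -0.941] [-1.49  1.05  1.57  0.19 -1.09  1.99 -2.22]
20.3 [[np.float64(-240.0), np.float64(20.0), np.float64(60.0), 0.0], [np.float64(-20.0), np.float64(-200.0), np.float64(140.0), 0.0], [np.float64(-40.0), np.float64(-230.0), np.float64(-100.0), 0.0]]
    [0.345 0.744 0.528] [ 0.346  0.016 -0.938] [-1.39  0.95  1.57  0.19 -1.09  1.99 -2.1 ]
    [0.353 0.743 0.519] [ 0.345  0.002 -0.939] [-1.38  0.96  1.57  0.19 -1.09  1.99 -2.09]
22.3 [[np.float64(-150.0), np.float64(-180.0), np.float64(90.0), 0.0], [np.float64(60.0), np.float64(-200.0), np.float64(130.0), 0.0], [np.float64(-10.0), np.float64(140.0), np.float64(-210.0), 0.0]]
    [0.327 0.605 0.67 ] [ 0.378  0.031 -0.925] [-1.48  0.62  0.81  0.39 -0.18  1.99 -2.04]
    [0.338 0.602 0.663] [ 0.372  0.013 -0.928] [-1.46  0.63  0.8   0.39 -0.18  1.99 -2.03]
23.0 [[np.float64(110.0), np.float64(220.0), np.float64(30.0), 0.0], [np.float64(190.0), np.float64(-60.0), np.float64(-150.0), 0.0], [np.float64(230.0), np.float64(30.0), np.float64(-80.0), 0.0]]
    [0.153 0.246 0.7  ] [ 0.387 -0.055 -0.92 ] [-0.71 -0.16 -0.67  1.24  0.33  1.99 -2.37]
    [0.154 0.245 0.701] [ 0.387 -0.055 -0.921] [-0.72 -0.16 -0.67  1.24  0.33  1.99 -2.37]
24.4 [[np.float64(110.0), np.float64(170.0), np.float64(150.0), 0.0], [np.float64(-40.0), np.float64(-130.0), np.float64(-210.0), 0.0], [np.float64(190.0), np.float64(-60.0), np.float64(150.0), 0.0]]
    [0.354 0.26  0.629] [ 0.395 -0.12  -0.911] [-2.48 -0.18  1.12  1.37  0.61  1.84 -2.33]
    [0.354 0.259 0.628] [ 0.394 -0.122 -0.911] [-2.48 -0.18  1.12  1.37  0.61  1.84 -2.33]
83.26090908050537
```

```bash
cat > goV2.py <<'E'
from plan import *
from multiprocessing import Pool
import sys,time
q0=np.array(get_obs()["joint_pos"])
def tilt(q):
    x,A,_,_=fkj(q);return np.degrees(np.arccos(np.clip(-A[2,2],-1,1)))
def goto(q,W,lam,hist=None,seq=None):
    W=np.array(W)
    for _ in range(6):
        x,A,_,_=fkj(q);d=W-x;m=np.linalg.norm(d)
        if m<.02:break
        s=np.round(A.T@(d*min(1,.24/m))*1000);s=[*map(int,s),0]
        if seq is not None:seq.append(s)
        q=run(q,s,lam,hist=hist)
    return q
def ok(h):
    P=np.array([a[0] for a in h]);Wz=np.array([a[1][2] for a in h])
    return P[:,2].min()>.12 and Wz.min()>.2 and P[:,0].min()>-.35 and np.hypot(P[:,0],P[:,1]).min()>.2
def w(seed):
    r=np.random.default_rng(seed);out=[]
    t=time.time()
    while time.time()-t<75:
        az=r.uniform(-1.8,1.8);rad=r.uniform(.3,.8);W=[rad*np.cos(az),rad*np.sin(az),r.uniform(.15,.8)]
        h=[];seq=[];q=goto(q0,W,.45,h,seq)
        if len(seq)>5 or not ok(h):continue
        for _ in range(4):
            qq=q;s2=[];h2=[]
            v=r.normal(size=3);v*=240/np.linalg.norm(v);t0=int(r.integers(-1,2))*40
            for k in range(3):
                s=[*map(int,np.round(v/10)*10),t0];s2.append(s);qq=run(qq,s,.45,hist=h2)
                if not ok(h2):break
                out.append((tilt(qq)+.3*len(seq),seq+s2[:],qq))
    out.sort(key=lambda t:t[0]);return out[:4]
if __name__=="__main__":
    with Pool(4) as P_:rs=sum(P_.map(w,range(4)),[])
    rs.sort(key=lambda t:t[0])
    for b,s,e in rs[:6]:
        x,A,_,_=fkj(e);print(round(b,1),s,"\n   ",x.round(3),A[:,2].round(3),e.round(2))
        for l in(.35,.4,.5,.6):
            q=q0
            for k in s:q=run(q,k,l)
            print("      ",l,tilt(q).round(1),end="")
        print()
E
OMP_NUM_THREADS=1 timeout 400 python3 goV2.py
```

```text
6.5 [[53, 138, 189, 0], [33, 88, 119, 0], [19, 66, 82, 0], [9, 51, 59, 0], [60, 230, -50, 40], [60, 230, -50, 40]] 
    [0.112 0.196 0.297] [ 0.07  -0.06  -0.996] [ 0.05 -0.34 -0.95  2.31 -0.21  1.04 -2.82]
       0.35 9.0       0.4 5.2       0.5 8.0       0.6 13.5
7.5 [[-84, 44, 220, 0], [-32, 16, 84, 0], [40, 230, -70, 40], [40, 230, -70, 40], [40, 230, -70, 40]] 
    [-0.119  0.457  0.126] [ 0.121  0.005 -0.993] [-2.76  1.09  1.57  2.15 -1.09  1.22 -2.82]
       0.35 11.0       0.4 5.7       0.5 11.0       0.6 16.2
8.1 [[53, 138, 189, 0], [33, 88, 119, 0], [19, 66, 82, 0], [9, 51, 59, 0], [60, 230, -50, 40], [60, 230, -50, 40], [60, 230, -50, 40]] 
    [0.089 0.203 0.248] [-0.107  0.056 -0.993] [ 0.43 -0.34 -1.1   2.46 -0.51  0.96 -2.82]
       0.35 22.3       0.4 13.7       0.5 3.9       0.6 9.6
9.5 [[-79, 114, 196, 0], [-79, 115, 195, 0], [-60, 110, -200, 40], [-60, 110, -200, 40], [-60, 110, -200, 40]] 
    [-0.026  0.636  0.397] [ 0.123 -0.093 -0.988] [-2.31  0.89  1.57  1.26 -0.76  1.77 -2.82]
       0.35 13.4       0.4 11.5       0.5 7.0       0.6 10.2
12.1 [[-189, 115, 93, 0], [-129, 78, 63, 0], [-40, 200, -120, 40], [-40, 200, -120, 40], [-40, 200, -120, 40]] 
    [-0.176  0.638  0.348] [ 0.196 -0.035 -0.98 ] [-2.53  0.98  1.57  1.27 -0.8   1.7  -2.82]
       0.35 11.1       0.4 11.4       0.5 11.4       0.6 11.9
12.8 [[-154, -75, 168, 0], [-42, -20, 45, 0], [10, 240, 30, 40], [10, 240, 30, 40], [10, 240, 30, 40]] 
    [0.009 0.581 0.149] [ 0.205  0.049 -0.978] [-2.46  1.14  1.57  1.94 -1.09  1.22 -2.82]
       0.35 9.8       0.4 10.9       0.5 13.5       0.6 16.2
```

Call:
servo_tool --targets "-16 23 39 0; -32 46 78 0; -48 69 118 0; -63 91 157 0; -79 114 196 0"

```text
time_s: 8.1
tcp_pos: [0.1349, 0.5074, 0.4646]
orientation: [0.836, -0.5, 0.209, -0.087]
wrist_force: [-0.0, 1.0, -0.3]
grip_width: 0.998
```

Call:
servo_tool --targets "-16 23 39 0; -32 46 78 0; -48 69 117 0; -63 92 156 0; -79 115 195 0"

```text
time_s: 8.6
tcp_pos: [0.0956, 0.5087, 0.2282]
orientation: [0.836, -0.5, 0.209, -0.087]
wrist_force: [-0.4, 1.3, 0.3]
grip_width: 0.999
```

Call:
servo_tool --targets "-12 22 -40 8; -24 44 -80 16; -36 66 -120 24; -48 88 -160 32; -60 110 -200 40"

```text
time_s: 9.1
tcp_pos: [-0.0742, 0.5359, 0.3288]
orientation: [-0.645, 0.734, -0.166, 0.134]
wrist_force: [-8.3, 5.1, 4.5]
grip_width: 1.0
```

Call:
servo_tool --targets "-12 22 -40 8; -24 44 -80 16; -36 66 -120 24; -48 88 -160 32; -60 110 -200 40"

```text
time_s: 9.6
tcp_pos: [0.0136, 0.5893, 0.2988]
orientation: [-0.557, 0.818, -0.099, 0.108]
wrist_force: [-1.0, 0.4, -0.2]
grip_width: 1.002
```

```bash
sed -i 's/<75/<60/' goV2.py; python3 -c "
from h import *
o=ob();print(Ro.from_quat(o['orientation']).as_matrix().T.round(3))"; OMP_NUM_THREADS=1 timeout 400 python3 goV2.py
```

```text
t 9.6 tcp [0.0136 0.5893 0.2988] q [-0.5568  0.8176 -0.0993  0.108 ] j [-2.438  0.959  1.569  1.597 -0.71   1.396 -2.817] F [-1.   0.4 -0.2] g 1.0015262988336298
[[-0.357 -0.932 -0.066]
 [-0.889  0.36  -0.283]
 [ 0.287 -0.042 -0.957]]
0.9 [[-24, -15, 24, 0], [200, 140, 20, 40], [200, 140, 20, 40]] 
    [-0.019  0.398  0.134] [ 0.001 -0.011 -1.   ] [-2.55  0.95  1.57  2.35 -1.09  1.15 -2.82]
       0.35 4.5       0.4 2.3       0.5 2.1       0.6 5.5
2.4 [[56, -163, -167, 0], [66, -105, -130, 0], [-120, 170, 120, 40], [-120, 170, 120, 40], [-120, 170, 120, 40]] 
    [0.206 0.637 0.226] [ 0.02   0.024 -1.   ] [-1.97  1.07  1.57  1.62 -1.09  1.52 -2.82]
       0.35 1.7       0.4 1.2       0.5 3.0       0.6 5.4
3.0 [[42, -221, 83, 0], [42, -221, 82, 0], [38, -203, 76, 0], [180, 150, 0, 40], [180, 150, 0, 40], [180, 150, 0, 40]] 
    [0.316 0.215 0.142] [ 0.035  0.011 -0.999] [-1.55  0.83  1.57  2.46 -1.09  1.   -2.82]
       0.35 4.0       0.4 0.6       0.5 4.2       0.6 7.5
3.3 [[105, -181, 117, 0], [11, -20, 13, 0], [-50, 230, 40, 40], [-50, 230, 40, 40], [-50, 230, 40, 40]] 
    [0.192 0.473 0.141] [-0.014 -0.045 -0.999] [-2.02  1.08  1.57  2.08 -1.09  1.35 -2.82]
       0.35 7.4       0.4 4.7       0.5 1.1       0.6 2.9
3.3 [[56, -163, -167, 0], [66, -105, -130, 0], [-120, 170, 120, 40], [-120, 170, 120, 40]] 
    [0.178 0.642 0.323] [ 0.036 -0.03  -0.999] [-1.99  0.96  1.57  1.42 -0.92  1.64 -2.82]
       0.35 3.9       0.4 3.1       0.5 3.2       0.6 5.8
3.4 [[-29, -236, 34, 0], [-5, -44, 6, 0], [110, 60, -200, 40], [110, 60, -200, 40]] 
    [0.302 0.459 0.477] [-0.048 -0.011 -0.999] [-1.81  0.62  1.57  1.41 -0.63  1.75 -2.82]
       0.35 8.4       0.4 6.5       0.5 2.3       0.6 7.7
```

Call:
servo_tool --targets "11 -33 -33 0; 22 -65 -67 0; 34 -98 -100 0; 45 -130 -134 0; 56 -163 -167 0"

```text
time_s: 10.1
tcp_pos: [0.1115, 0.5072, 0.4861]
orientation: [-0.569, 0.81, -0.102, 0.095]
wrist_force: [-0.0, 1.1, 0.3]
grip_width: 1.001
```

Call:
servo_tool --targets "13 -21 -26 0; 26 -42 -52 0; 40 -63 -78 0; 53 -84 -104 0; 66 -105 -130 0"

```text
time_s: 10.6
tcp_pos: [0.1559, 0.4247, 0.6405]
orientation: [-0.572, 0.809, -0.104, 0.09]
wrist_force: [0.3, -0.5, 0.0]
grip_width: 1.001
```

Call:
servo_tool --targets "-24 34 24 8; -48 68 48 16; -72 102 72 24; -96 136 96 32; -120 170 120 40"

```text
time_s: 11.1
tcp_pos: [0.2361, 0.5329, 0.4926]
orientation: [-0.442, 0.892, -0.076, 0.058]
wrist_force: [0.1, 0.8, -0.7]
grip_width: 1.004
```

Call:
servo_tool --targets "-24 34 24 8; -48 68 48 16; -72 102 72 24; -96 136 96 32; -120 170 120 40"

```text
time_s: 11.6
tcp_pos: [0.3043, 0.5664, 0.3035]
orientation: [-0.304, 0.951, -0.008, 0.052]
wrist_force: [-0.5, 0.6, -0.6]
grip_width: 1.001
```

```bash
python3 -c "
from plan import *
o=ob();print(Ro.from_quat(o['orientation']).as_matrix().T.round(3))
q=np.array(o['joint_pos'])
for l in(.35,.45,.6):
  q1=run(q,[-120,170,120,40],l);x,A,_,_=fkj(q1);print(x.round(3),A[:,2].round(3))
"
```

```text
t 11.6 tcp [0.3043 0.5664 0.3035] q [-0.3045  0.9511 -0.0084  0.0521] j [-1.835  0.951  1.569  1.535 -0.936  1.485 -2.817] F [-0.5  0.6 -0.6] g 1.0013423048056778
[[-0.809 -0.58  -0.094]
 [-0.578  0.814 -0.048]
 [ 0.104  0.016 -0.994]]
[0.346 0.643 0.215] [ 0.103  0.117 -0.988]
[0.351 0.578 0.231] [ 0.097  0.053 -0.994]
[0.367 0.518 0.219] [ 0.081  0.057 -0.995]
```

```bash
cat > gw.py <<'E'
from plan import *
def goto2(q,W,turn=0,hx=None,lams=(.45,),verbose=1,maxv=.24):
    """straight to world W with turn; hx: desired tool-x heading deg (computes turn)"""
    W=np.array(W,float);x,A,_,_=fkj(q);o=get_obs()
    if hx is not None:
        # turn s.t. tool x perpendicular to bar-type axis: heading of A@Rz(t)x = hx
        ts=np.arange(-180,180,.1);H=np.degrees([math.atan2(*(A@[math.cos(t),math.sin(t),0])[1::-1]) for t in np.radians(ts)])
        turn=ts[np.argmin(np.abs((H-hx+180)%360-180))]
    n=max(1,int(np.ceil(max(np.linalg.norm(W-x)/maxv,abs(turn)/42))))
    x0=x
    for k in range(n):
        x,A,_,_=fkj(q);d=(W-x)/(n-k);s=A.T@d*1000;s=[*map(int,np.round(s)),round(turn/n,1)]
        h=[];q=run(q,s,lams[0],hist=h);x2,A2,_,_=fkj(q)
        print("call",s,"->",x2.round(4),"z",A2[:,2].round(3),"xh",round(math.degrees(math.atan2(A2[1,0],A2[0,0])),1),"q",q.round(2),"wz",round(h[-1][1][2],2))
    return q
def now(sync=True):
    o=get_obs();q=np.array(o["joint_pos"]);x,A,_,_=fkj(q)
    print("t",round(o["time_s"],2),"tcp",np.round(o["tcp_pos"],4),"model err",(np.array(o["tcp_pos"])-x).round(4),"z",A[:,2].round(3),"x",A[:,0].round(3),"q",q.round(3),"F",np.round(o["wrist_force"],1),"g",round(o["grip_width"],3))
    return q
E
python3 - <<'E'
from gw import *
q=now()
q=goto2(q,[.425,.298,.26],hx=-82.8)
q=goto2(q,[.425,.298,.130])
q=goto2(q,[.425,.298,.32])
q=goto2(q,[.55,.06,.32])
q=goto2(q,[.55,.06,.13])
E
```

```text
t 11.6 tcp [0.3043 0.5664 0.3035] model err [-0.0116 -0.027   0.0011] z [ 0.104  0.016 -0.994] x [-0.809 -0.581 -0.094] q [-1.835  0.951  1.569  1.535 -0.936  1.485 -2.817] F [-0.5  0.6 -0.6] g 1.001
call [44, -151, 24, np.float64(-30.8)] -> [0.3703 0.4453 0.2816] z [ 0.104  0.016 -0.994] xh -113.5 q [-1.74  0.77  1.46  1.78 -0.8   1.24 -2.08] wz 0.62
call [114, -107, 25, np.float64(-30.8)] -> [0.425  0.2983 0.2599] z [ 0.104  0.016 -0.994] xh -82.8 q [-1.52  0.59  1.28  1.93 -0.65  1.01 -1.41] wz 0.59
call [1, 14, 129, 0.0] -> [0.4248 0.2976 0.1301] z [ 0.104  0.016 -0.994] xh -82.8 q [-1.36  0.7   1.03  2.1  -0.9   0.74 -1.22] wz 0.46
call [-1, -20, -189, 0.0] -> [0.4246 0.2981 0.3202] z [ 0.104  0.016 -0.994] xh -82.8 q [-1.58  0.54  1.36  1.83 -0.57  1.13 -1.49] wz 0.65
call [126, -47, 5, 0.0] -> [0.4872 0.179  0.3199] z [ 0.104  0.016 -0.994] xh -82.8 q [-1.29  0.48  1.29  1.84 -0.54  1.1  -1.27] wz 0.65
call [126, -47, 5, 0.0] -> [0.5498 0.0599 0.3196] z [ 0.104  0.016 -0.994] xh -82.8 q [-0.93  0.5   1.17  1.76 -0.55  1.12 -1.04] wz 0.65
call [0, 20, 189, 0.0] -> [0.5499 0.0604 0.1295] z [ 0.104  0.016 -0.994] xh -82.8 q [-0.74  0.68  0.89  2.02 -0.85  0.73 -0.78] wz 0.46
```

```bash
python3 - <<'E'
s=open('model.py').read()
s=s.replace("[.7939,-.5775,.1298,.1394])]","""[.7939,-.5775,.1298,.1394]),
([-1.98,.38,.835,.801,.196,1.986,-2.227],[.1859,.4997,.701],[.8242,-.5172,.2158,-.0811]),
([-2.438,.959,1.569,1.597,-.71,1.396,-2.817],[.0136,.5893,.2988],[-.5568,.8176,-.0993,.108]),
([-1.835,.951,1.569,1.535,-.936,1.485,-2.817],[.3043,.5664,.3035],[-.3045,.9511,-.0084,.0521])]""")
open('model.py','w').write(s)
E
python3 - <<'E'
from gw import *
print(p[7:].reshape(8,3).round(3).tolist(),np.abs(res(p)[:54]).reshape(9,6).max(0))
q=now()
q=goto2(q,[.425,.298,.26],hx=-82.8)
q=goto2(q,[.425,.298,.130])
E
```

```text
[[0.0, 0.0, 0.313], [0.0, -0.008, -0.047], [-0.001, -0.008, 0.504], [-0.0, -0.016, 0.084], [-0.0, -0.016, 0.396], [0.001, -0.0, -0.004], [-0.0, -0.0, 0.019], [0.0, -0.0, 0.319]] [0.0007078  0.00115    0.00065237 0.00046753 0.00069438 0.00123349]
t 11.6 tcp [0.3043 0.5664 0.3035] model err [ 0.0001 -0.      0.0002] z [ 0.104  0.016 -0.994] x [-0.809 -0.58  -0.094] q [-1.835  0.951  1.569  1.535 -0.936  1.485 -2.817] F [-0.5  0.6 -0.6] g 1.001
call [31, -143, 26, np.float64(-30.9)] -> [0.3646 0.4324 0.2813] z [ 0.104  0.016 -0.994] xh -113.4 q [-1.75  0.78  1.46  1.78 -0.8   1.24 -2.09] wz 0.62
call [100, -107, 25, np.float64(-30.9)] -> [0.4251 0.2983 0.2604] z [ 0.105  0.016 -0.994] xh -82.7 q [-1.52  0.59  1.28  1.93 -0.66  1.01 -1.41] wz 0.6
call [1, 14, 130, 0.0] -> [0.425  0.2976 0.1297] z [ 0.104  0.016 -0.994] xh -82.7 q [-1.36  0.71  1.03  2.1  -0.9   0.73 -1.22] wz 0.47
```

Call:
servo_tool --targets "6 -29 5 -6.2; 12 -57 10 -12.4; 19 -86 16 -18.5; 25 -114 21 -24.7; 31 -143 26 -30.9" --jaw 0.4

```text
time_s: 12.1
tcp_pos: [0.3643, 0.4316, 0.2829]
orientation: [-0.55, 0.833, -0.022, 0.048]
wrist_force: [0.4, -0.0, -0.3]
grip_width: 0.596
```

Call:
servo_tool --targets "20 -21 5 -6.2; 40 -43 10 -12.4; 60 -64 15 -18.5; 80 -86 20 -24.7; 100 -107 25 -30.9"

```text
time_s: 12.6
tcp_pos: [0.4253, 0.2975, 0.2625]
orientation: [0.752, -0.657, 0.034, -0.04]
wrist_force: [1.3, -0.1, -0.4]
grip_width: 0.606
```

```bash
python3 - <<'E'
from gw import *
q=now()
ci=camera_info("wrist")
im,d=read_camera("wrist");cv2.imwrite("pics/w1.png",im)
P,u,v=world("wrist",d,info=ci)
m=(P[:,0]>.38)&(P[:,0]<.463)&(P[:,1]>.25)&(P[:,1]<.35)&(P[:,2]>.118)&(P[:,2]<.15)
print(m.sum())
if m.sum()>30:
    r=cv2.minAreaRect((P[m][:,:2]*1000).astype(np.float32));print(r,np.percentile(P[m][:,2],[5,50,95]))
q=goto2(q,[.425,.298,.130])
E
```

```text
t 12.6 tcp [0.4253 0.2975 0.2625] model err [-0.0003  0.0003 -0.    ] z [ 0.105  0.016 -0.994] x [ 0.135 -0.991 -0.001] q [-1.521  0.585  1.277  1.93  -0.65   1.007 -1.412] F [ 1.3 -0.1 -0.4] g 0.606
1480
((425.29571533203125, 301.01507568359375), (60.116546630859375, 12.324575424194336), 6.93287992477417) [0.13571968 0.13810573 0.13935263]
call [-1, 14, 132, 0.0] -> [0.4255 0.2984 0.1298] z [ 0.105  0.016 -0.994] xh -82.3 q [-1.36  0.71  1.02  2.09 -0.9   0.73 -1.22] wz 0.47
```

Call:
servo_tool --targets "-1 3 30 0; -1 6 60 0; -2 9 90 0; -2 12 115 0; -2 14 132 0"

```text
time_s: 13.15
tcp_pos: [0.424, 0.3006, 0.1282]
orientation: [0.75, -0.659, 0.034, -0.039]
wrist_force: [-0.3, 0.6, 0.4]
grip_width: 0.595
```

Call:
servo_tool --targets "0 0 0 0; 0 0 0 0; 0 0 0 0; 0 0 0 0; 0 0 0 0" --jaw 1 --force 60

```text
time_s: 13.65
tcp_pos: [0.4249, 0.3007, 0.1304]
orientation: [0.75, -0.659, 0.034, -0.041]
wrist_force: [-0.1, -2.2, 2.5]
grip_width: 0.127
```

Call:
servo_tool --targets "0 0 -4 0; 0 -1 -10 0; 0 -1 -18 0; 0 -2 -28 0; 0 -4 -40 0"

```text
time_s: 14.15
tcp_pos: [0.4242, 0.3004, 0.1708]
orientation: [0.75, -0.659, 0.034, -0.04]
wrist_force: [-0.4, 0.0, -3.4]
grip_width: 0.13
```

```bash
python3 - <<'E'
from gw import *
q=now()
im,d=read_camera("side");cv2.imwrite("pics/s1.png",im[200:480,200:560])
q=goto2(q,[.425,.300,.30])
q=goto2(q,[.55,.045,.30])
q=goto2(q,[.55,.045,.131])
E
```

```text
t 14.15 tcp [0.4242 0.3004 0.1708] model err [-0.0002  0.0003 -0.0001] z [ 0.104  0.015 -0.994] x [ 0.13  -0.992 -0.001] q [-1.42   0.668  1.112  2.05  -0.81   0.819 -1.294] F [-0.4  0.  -3.4] g 0.13
call [0, -14, -128, 0.0] -> [0.4249 0.3    0.2997] z [ 0.104  0.015 -0.994] xh -82.5 q [-1.56  0.56  1.33  1.87 -0.6   1.09 -1.47] wz 0.64
call [135, -45, 4, 0.0] -> [0.4872 0.172  0.3002] z [ 0.104  0.015 -0.994] xh -82.5 q [-1.26  0.5   1.26  1.88 -0.56  1.05 -1.23] wz 0.64
call [134, -46, 5, 0.0] -> [0.5504 0.0451 0.2999] z [ 0.104  0.015 -0.994] xh -82.5 q [-0.89  0.51  1.15  1.8  -0.57  1.07 -0.99] wz 0.64
call [0, 18, 168, 0.0] -> [0.5502 0.0453 0.131 ] z [ 0.104  0.015 -0.994] xh -82.5 q [-0.72  0.67  0.88  2.02 -0.85  0.73 -0.75] wz 0.47
```

View pics/s1.png

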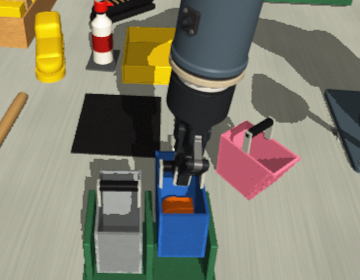

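```bash
cat > feas.py <<'E'
from plan import *
from multiprocessing import Pool
def Rl(H,al,turn=0):
    H,al=math.radians(H),math.radians(al);z=np.array([math.sin(al)*math.cos(H),math.sin(al)*math.sin(H),-math.cos(al)])
    x=np.array([math.sin(H),-math.cos(H),0]);y=np.cross(z,x)
    return np.stack([x,y,z],1)@expm([0,0,math.radians(turn)])
def reach(q,X,T):
    g=ikf(q,X,T,.45,n=60);x,A,_,_=fkj(g);return g,np.linalg.norm(x-X)<.002 and np.linalg.norm(logm(T@A.T))<.01
MAT=np.array([.55,.045]);TR=np.array([.481,-.189])
def chk(H):
    r=np.random.default_rng(0);n=[0,0,0];ex=None
    h=np.array([math.cos(math.radians(H)),math.sin(math.radians(H))]);al=53
    for flip in(0,180):
        for k in range(60):
            q=r.uniform(LO,HI);T=Rl(H,al,flip)
            X=np.r_[MAT-.015*h,.057];g,ok=reach(q,X,T)
            if not ok or fkj(g)[3][3][2]<.2:continue
            n[0]+=1
            # continuous to tray, then turn both ways
            for j in range(1,8):
                X2=np.r_[(MAT-.015*h)*(1-j/7)+(TR+.04*h)*j/7,.057+.2*min(1,j/3)];g,ok=reach(g,X2,T)
                if not ok:break
            if not ok:continue
            n[1]+=1
            for sg in(1,-1):
                gg=g;ok=True
                for t in range(10,181,10):
                    gg,ok=reach(gg,X2,T@expm([0,0,sg*math.radians(t)]))
                    if not ok:break
                if ok:n[2]+=1;ex=(flip,sg,g.round(2),gg.round(2))
    return H,n,ex
if __name__=="__main__":
    with Pool(4) as P_:
        for o in P_.imap(chk,range(-180,180,20)):print(o)
E
OMP_NUM_THREADS=1 timeout 300 python3 feas.py
```

```text
(-180, [39, 39, 39], (180, -1, array([ 0.25,  0.78, -0.11,  1.39,  0.2 ,  1.89, -1.46]), array([ 0.51,  0.84, -0.61,  1.38,  0.34,  1.99,  1.39])))
(-160, [46, 46, 46], (180, -1, array([-0.1 ,  0.77,  0.35,  1.5 ,  0.24,  1.7 , -1.03]), array([ 0.41,  0.8 , -0.6 ,  1.48,  0.53,  1.95,  1.61])))
(-140, [37, 37, 37], (180, -1, array([ 0.34,  0.73, -0.61,  1.62,  0.71,  1.85, -1.35]), array([ 0.49,  0.82, -0.9 ,  1.61,  0.78,  1.99,  1.65])))
(-120, [43, 43, 43], (180, -1, array([-0.74,  1.21,  1.56,  1.83, -0.34,  1.08,  0.26]), array([-0.46,  0.69,  0.61,  1.82,  0.49,  1.21,  2.44])))
(-100, [42, 42, 67], (180, -1, array([-0.86,  1.13,  1.53,  2.02, -0.36,  0.71,  0.47]), array([-0.62,  0.63,  0.71,  2.01,  0.67,  0.91,  2.5 ])))
(-80, [55, 55, 83], (180, -1, array([-0.93,  0.98,  1.46,  2.21, -0.44,  0.31,  0.76]), array([-0.8 ,  0.63,  0.95,  2.21,  0.91,  0.52,  2.51])))
(-60, [48, 41, 41], (180, -1, array([-0.24,  0.35,  0.11,  2.37,  1.6 ,  0.8 , -1.04]), array([-0.35,  0.37,  0.27,  2.37,  1.62,  0.73,  2.09])))
(-40, [49, 0, 0], None)
(-20, [0, 0, 0], None)
(0, [0, 0, 0], None
[... 224 characters left out ...]
y([ 1.07,  0.68, -0.64,  1.76, -0.52,  1.19, -2.54]), array([ 1.41,  1.09, -1.52,  1.75,  0.19,  1.12, -0.19])))
(100, [44, 33, 33], (180, -1, array([ 1.09,  0.83, -0.89,  1.59, -0.21,  1.41, -2.64]), array([ 1.27,  1.14, -1.52,  1.58,  0.22,  1.45, -0.03])))
(120, [39, 39, 39], (180, -1, array([ 0.11,  0.9 ,  0.82,  1.49, -0.67,  1.99, -1.53]), array([ 0.61,  0.75, -0.18,  1.47, -0.37,  1.72,  1.05])))
(140, [32, 32, 32], (180, -1, array([ 0.11,  0.87,  0.62,  1.4 , -0.42,  1.96, -1.45]), array([ 0.65,  0.81, -0.46,  1.38, -0.09,  1.85,  1.06])))
(160, [35, 35, 35], (180, -1, array([ 0.7 ,  0.91, -0.83,  1.34,  0.22,  1.99, -2.12]), array([ 0.7 ,  0.91, -0.83,  1.34,  0.22,  1.99,  1.03])))
```

Call:
servo_tool --targets "0 -3 -26 0; 0 -6 -52 0; 0 -8 -77 0; 0 -11 -103 0; 0 -14 -128 0"

```text
time_s: 14.7
tcp_pos: [0.4247, 0.3001, 0.3002]
orientation: [0.75, -0.659, 0.034, -0.04]
wrist_force: [0.3, 0.6, -3.9]
grip_width: 0.129
```

Call:
servo_tool --targets "27 -9 1 0; 54 -18 2 0; 81 -27 3 0; 108 -36 4 0; 135 -45 5 0"

```text
time_s: 15.2
tcp_pos: [0.4875, 0.1712, 0.2987]
orientation: [0.75, -0.659, 0.034, -0.04]
wrist_force: [0.1, -0.1, -3.2]
grip_width: 0.133
```

Call:
servo_tool --targets "27 -9 1 0; 54 -18 2 0; 81 -27 3 0; 108 -36 4 0; 134 -45 5 0"

```text
time_s: 15.7
tcp_pos: [0.5498, 0.0439, 0.2983]
orientation: [0.75, -0.659, 0.034, -0.04]
wrist_force: [0.4, -0.3, -2.5]
grip_width: 0.131
```

```bash
cat > goL.py <<'E'
from goV2 import *
import sys
def lean(q):
    z=fkj(q)[1][:,2];return math.degrees(math.acos(np.clip(-z[2],-1,1))),math.degrees(math.atan2(z[1],z[0]))
def okH(H):return -120<=H<=-62 or 65<=H<=179 or H<-140
def wl(a):
    q0,seed,T,Ht=a;r=np.random.default_rng(seed);out=[];t=time.time()
    while time.time()-t<T:
        az=r.uniform(-1.8,1.8);rad=r.uniform(.35,.8);W=[rad*np.cos(az),rad*np.sin(az),r.uniform(.3,.8)]
        h=[];seq=[];q=q0
        if r.random()<.8 and seed%4!=3:
            q=goto(q0,W,.45,h,seq)
            if len(seq)>4 or not ok(h):continue
        for _ in range(4):
            qq=q;s2=[];h2=[]
            v=r.normal(size=3);v*=240/np.linalg.norm(v);t0=int(r.integers(-1,2))*40
            for k in range(5):
                s=[*map(int,np.round(v/10)*10),t0];s2.append(s);qq=run(qq,s,.45,hist=h2)
                if not ok(h2):break
                al,H=lean(qq)
                if Ht is None:
                    c=abs(al-55) if okH(H) else 99
                else:
                    d=(H-Ht+180)%360-180;c=np.hypot(al*np.cos(np.radians(d))-54,al*np.sin(np.radians(d))*1.)
                out.append((c+.8*(len(seq)+len(s2)),seq+s2[:],qq))
                if k>1 and al<12 and Ht is None:break
    out.sort(key=lambda t:t[0]);return out[:5]
def report(rs,q0):
    rs.sort(key=lambda t:t[0])
    for b,s,e in rs[:8]:
        x=fkj(e)[0];print(round(b,1),s,"\n   ",x.round(3),"lean,H",np.round(lean(e),1),e.round(2))
        for l in(.35,.4,.5,.6):
            q=q0
            for k in s:q=run(q,k,l)
            print("  ",l,np.round(lean(q)).tolist(),end="")
        print()
if __name__=="__main__":
    T=float(sys.argv[1]);Ht=float(sys.argv[2]) if len(sys.argv)>2 else None
    q0=np.array(get_obs()["joint_pos"])
    with Pool(4) as P_:rs=sum(P_.map(wl,[(q0,i+int(T),T,Ht) for i in range(4)]),[])
    report(rs,q0)
E
OMP_NUM_THREADS=1 timeout 400 python3 goL.py 100
```

```text
8.4 [[-217, 100, -22, 0], [-217, 100, -22, 0], [-150, 70, -16, 0], [-240, 10, 20, 40], [-240, 10, 20, 40], [-240, 10, 20, 40], [-240, 10, 20, 40], [-240, 10, 20, 40]] 
    [0.631 0.811 0.248] lean,H [57.  76.3] [-0.68  0.88 -0.3   1.27 -1.09  0.27 -2.82]
   0.35 [75.0, 81.0]   0.4 [66.0, 79.0]   0.5 [48.0, 73.0]   0.6 [28.0, 66.0]
12.3 [[-231, 50, -39, 0], [-106, 23, -18, 0], [-230, 60, 30, 40], [-230, 60, 30, 40], [-230, 60, 30, 40], [-230, 60, 30, 40], [-230, 60, 30, 40]] 
    [0.719 0.641 0.216] lean,H [48.3 65.6] [-0.62  0.8  -0.07  1.4  -1.09  0.36 -2.82]
   0.35 [66.0, 71.0]   0.4 [57.0, 68.0]   0.5 [39.0, 62.0]   0.6 [18.0, 56.0]
14.6 [[-201, 128, -29, 0], [-201, 128, -28, 0], [-201, 129, -29, 0], [-199, 128, -28, 0], [-220, -70, 80, 40], [-220, -70, 80, 40], [-220, -70, 80, 40], [-220, -70, 80, 40]] 
    [0.436 0.945 0.121] lean,H [46.8 88.5] [-1.09  1.01  0.03  1.17 -1.09  0.4  -2.82]
   0.35 [63.0, 93.0]   0.4 [54.0, 91.0]   0.5 [40.0, 85.0]   0.6 [27.0, 78.0]
14.7 [[-220, 93, -25, 0], [-220, 93, -25, 0], [-220, 93, -25, 0], [-128, 54, -14, 0], [-90, 220, 30, 40], [-90, 220
[... 891 characters left out ...]
 [35.0, 89.0]   0.6 [22.0, 84.0]
19.6 [[-217, 100, -22, 0], [-217, 100, -22, 0], [-150, 70, -16, 0], [-240, 10, 20, 40], [-240, 10, 20, 40], [-240, 10, 20, 40], [-240, 10, 20, 40]] 
    [0.511 0.802 0.243] lean,H [41.  78.9] [-1.15  0.8   0.4   1.33 -1.09  0.62 -2.82]
   0.35 [57.0, 84.0]   0.4 [49.0, 82.0]   0.5 [33.0, 75.0]   0.6 [20.0, 66.0]
22.5 [[-175, 81, -143, 0], [-175, 81, -143, 0], [-160, 73, -129, 0], [-24, 14, -32, 0], [60, -30, -230, 0], [60, -30, -230, 0], [60, -30, -230, 0], [60, -30, -230, 0], [60, -30, -230, 0]] 
    [0.047 0.408 0.944] lean,H [39.7 79.9] [-2.76  0.1   1.57  0.45 -0.23  1.99 -2.34]
   0.35 [42.0, 38.0]   0.4 [47.0, 67.0]   0.5 [43.0, 63.0]   0.6 [28.0, 55.0]
```

```bash
cat > goB.py <<'E'
from goL import *
import goL
def wl2(a):
    q0,seed,T=a;r=np.random.default_rng(seed);out=[];t=time.time()
    while time.time()-t<T:
        az=r.uniform(-1.8,1.0);rad=r.uniform(.4,.8);W=[rad*np.cos(az),rad*np.sin(az),r.uniform(.3,.7)]
        h=[];seq=[];q=goto(q0,W,.45,h,seq)
        if len(seq)>4 or not ok(h):continue
        for _ in range(4):
            qq=q;s2=[];h2=[]
            v=r.normal(size=3);v*=240/np.linalg.norm(v);t0=-40
            for k in range(6):
                s=[*map(int,np.round(v/10)*10),t0];s2.append(s);qq=run(qq,s,.45,hist=h2)
                if not ok(h2):break
                al,H=lean(qq);out.append(((abs(al-55) if okH(H) else 99)+.8*(len(seq)+len(s2)),seq+s2[:],qq))
    out.sort(key=lambda t:t[0]);return out[:5]
if __name__=="__main__":
    q0=np.array(get_obs()["joint_pos"]);q0[6]=2.6
    with Pool(4) as P_:rs=sum(P_.map(wl2,[(q0,i,70) for i in range(4)]),[])
    report(rs,q0)
E
OMP_NUM_THREADS=1 timeout 400 python3 goB.py
```

```text
6.4 [[-81, -211, -80, 0], [-81, -211, -80, 0], [-40, -106, -41, 0], [50, -220, 70, -40], [50, -220, 70, -40], [50, -220, 70, -40], [50, -220, 70, -40]] 
    [ 0.057 -0.557  0.326] lean,H [ 54.2 -92.4] [-0.68 -0.34  1.57  2.46  1.9   0.83  2.82]
   0.35 [58.0, -103.0]   0.4 [56.0, -97.0]   0.5 [46.0, -95.0]   0.6 [35.0, -87.0]
6.6 [[-153, -184, -19, 0], [-152, -184, -19, 0], [-152, -185, -21, 0], [-131, -160, -19, 0], [-220, 70, 70, -40], [-220, 70, 70, -40], [-220, 70, 70, -40], [-220, 70, 70, -40]] 
    [ 0.659 -0.769  0.43 ] lean,H [ 55.2 -62. ] [ 1.21  0.9  -1.25  1.14  1.67  1.07  2.82]
   0.35 [70.0, -68.0]   0.4 [64.0, -69.0]   0.5 [49.0, -76.0]   0.6 [42.0, -43.0]
7.1 [[-81, -211, -80, 0], [-81, -211, -80, 0], [-40, -106, -41, 0], [-210, -120, -30, -40], [-210, -120, -30, -40], [-210, -120, -30, -40], [-210, -120, -30, -40]] 
    [ 0.453 -0.426  0.479] lean,H [ 53.5 -76.5] [-1.62 -0.34  1.57  1.93  1.34  1.32  2.82]
   0.35 [73.0, -77.0]   0.4 [62.0, -77.0]   0.5 [46.0, -75.0]   0.6 [34.0, -69.0]
7.2 [[-82, -176, -141, 0], [-82, -176, -140, 0], [0, -240, 50, -40], [0, -240, 50
[... 1000 characters left out ...]
4.0]
7.9 [[-161, -172, -46, 0], [-160, -173, -46, 0], [-159, -173, -48, 0], [-106, -116, -33, 0], [70, -230, 30, -40], [70, -230, 30, -40], [70, -230, 30, -40], [70, -230, 30, -40], [70, -230, 30, -40]] 
    [ 0.11  -0.57   0.207] lean,H [  54.3 -101.1] [ 1.81  0.92 -1.52  2.46  1.83  1.74  2.82]
   0.35 [51.0, -105.0]   0.4 [54.0, -102.0]   0.5 [47.0, -101.0]   0.6 [23.0, -94.0]
8.0 [[-90, -201, -95, 0], [-80, -182, -85, 0], [-200, -130, -30, -40], [-200, -130, -30, -40], [-200, -130, -30, -40], [-200, -130, -30, -40]] 
    [ 0.513 -0.351  0.475] lean,H [ 51.8 -67.4] [-1.76 -0.34  1.57  1.92  1.3   1.31  2.82]
   0.35 [69.0, -68.0]   0.4 [60.0, -68.0]   0.5 [45.0, -66.0]   0.6 [34.0, -61.0]
```

Call:
servo_tool --targets "0 4 40 0; 0 9 80 0; 0 13 120 0; 0 16 150 0; 0 18 168 0"

```text
time_s: 16.2
tcp_pos: [0.5486, 0.0451, 0.1271]
orientation: [0.75, -0.659, 0.034, -0.039]
wrist_force: [-6.3, -19.5, 49.2]
grip_width: 0.126
```

Call:
servo_tool --targets "0 0 1 0; 0 0 1 0; 0 0 1 0; 0 0 1 0; 0 0 1 0" --jaw 0.4 --force 40

```text
time_s: 16.7
tcp_pos: [0.5497, 0.0458, 0.1286]
orientation: [0.751, -0.659, 0.035, -0.041]
wrist_force: [-0.2, 0.2, 0.1]
grip_width: 0.601
```

Call:
servo_tool --targets "0 -2 -20 0; 0 -6 -60 0; 0 -11 -100 0; 0 -15 -140 0; 0 -18 -170 -8"

```text
time_s: 17.2
tcp_pos: [0.5496, 0.0451, 0.3013]
orientation: [0.795, -0.605, 0.038, -0.038]
wrist_force: [-0.2, 0.9, -0.6]
grip_width: 0.598
```

```bash
cat > pailpose.py <<'E'
from h import *
def pose(c="side",roi=(.4,.68,-.12,.2)):
    im,d=read_camera(c);P,u,v=world(c,d);col=im[v,u].astype(int)
    m=(col[:,0]>1.6*col[:,2])&(col[:,0]>50)&(P[:,0]>roi[0])&(P[:,0]<roi[1])&(P[:,1]>roi[2])&(P[:,1]<roi[3])
    k=m&(P[:,2]>.08)&(P[:,2]<.105);r=cv2.minAreaRect((P[k][:,:2]*1000).astype(np.float32));print(c,"rim",r,"n",k.sum(),"z95",np.percentile(P[m][:,2],[2,98]))
    b=(P[:,2]>.118)&(P[:,2]<.15)&(P[:,0]>roi[0])&(P[:,0]<roi[1])&(P[:,1]>roi[2])&(P[:,1]<roi[3])&(col.max(1)<90)
    if b.sum()>20:print(c,"bail",cv2.minAreaRect((P[b][:,:2]*1000).astype(np.float32)),b.sum(),np.median(P[b][:,2]))
    return im
E
python3 - <<'E'
from pailpose import *
from gw import now
now()
im=pose("side");cv2.imwrite("pics/s2.png",im[200:400,200:480]);pose("top")
E
```

```text
t 17.2 tcp [0.5496 0.0451 0.3013] model err [-0.0002  0.0004 -0.    ] z [ 0.106  0.014 -0.994] x [ 0.266 -0.964  0.015] q [-0.877  0.488  1.104  1.803 -0.538  1.057 -0.89 ] F [-0.2  0.9 -0.6] g 0.598
side rim ((547.6078491210938, 43.984283447265625), (63.106483459472656, 106.62413024902344), 6.8580241203308105) n 351 z95 [0.00479742 0.0956572 ]
side bail ((548.2689819335938, 46.796180725097656), (50.04322052001953, 13.561949729919434), 5.866037368774414) 214 0.13483536713653396
top rim ((541.6575927734375, -7.970166206359863), (38.72480773925781, 27.210119247436523), 0.1342703104019165) n 60 z95 [-0.00060726  0.09796191]
```

```bash
cat > goC.py <<'E'
from goL import *
def gt(q,W,n,turn,lam,h,seq):
    W=np.array(W)
    for k in range(n):
        x,A,_,_=fkj(q);d=(W-x)/(n-k);m=np.linalg.norm(d);d*=min(1,.24/m)
        s=[*map(int,np.round(A.T@d*1000)),turn];seq.append(s);q=run(q,s,lam,hist=h)
    return q
def wl3(a):
    q0,seed,T,npre=a;r=np.random.default_rng(seed);out=[];t=time.time()
    while time.time()-t<T:
        az=r.uniform(-1.6,.6);rad=r.uniform(.35,.75);W=[rad*np.cos(az),rad*np.sin(az),r.uniform(.3,.65)]
        h=[];seq=[];q=gt(q0,W,npre,-40,.45,h,seq) if npre else q0
        if h and not ok(h):continue
        for _ in range(4):
            qq=q;s2=[];h2=[]
            v=r.normal(size=3);v*=r.choice([120,240])/np.linalg.norm(v);t0=int(r.choice([-40,-40,-40,0]))
            for k in range(6 if npre else 4):
                s=[*map(int,np.round(v/10)*10),t0];s2.append(s);qq=run(qq,s,.45,hist=h2)
                if not ok(h2):break
                al,H=lean(qq);d=(H+83+180)%360-180
                c=abs(al*np.cos(np.radians(d))-54)+1.2*abs(al*np.sin(np.radians(d)))
                out.append((c+.8*(len(seq)+len(s2)),seq+s2[:],qq))
    out.sort(key=lambda t:t[0]);return out[:4]
if __name__=="__main__":
    T=float(sys.argv[1]);npre=int(sys.argv[2]);q0=np.array(get_obs()["joint_pos"]);print(lean(q0),q0.round(2))
    with Pool(4) as P_:rs=sum(P_.map(wl3,[(q0,i,T,npre) for i in range(4)]),[])
    report(rs,q0)
E
OMP_NUM_THREADS=1 timeout 400 python3 goC.py 60 5
```

```text
(6.447151109068959, 8.17369642405826) [-0.88  0.49  1.1   1.8  -0.54  1.06 -0.89]
11.7 [[43, 57, -50, -40], [-4, 72, -50, -40], [-49, 52, -50, -40], [-72, 9, -49, -40], [-60, -40, -50, -40], [0, -120, 30, -40], [0, -120, 30, -40], [0, -120, 30, -40], [0, -120, 30, -40], [0, -120, 30, -40]] 
    [ 0.316 -0.265  0.315] lean,H [ 52.  -84.5] [-2.02 -0.34  1.57  2.46  1.13  1.48  2.82]
   0.35 [71.0, -95.0]   0.4 [61.0, -89.0]   0.5 [44.0, -76.0]   0.6 [34.0, -63.0]
11.8 [[78, 0, -8, -40], [60, 51, -9, -40], [13, 77, -8, -40], [-40, 67, -9, -40], [-73, 26, -8, -40], [70, -90, -20, -40], [70, -90, -20, -40], [70, -90, -20, -40], [70, -90, -20, -40], [70, -90, -20, -40], [70, -90, -20, -40]] 
    [ 0.371 -0.306  0.191] lean,H [ 51.1 -83.1] [ 0.87  0.92 -1.52  2.46  1.35  1.93  2.82]
   0.35 [67.0, -90.0]   0.4 [59.0, -87.0]   0.5 [44.0, -79.0]   0.6 [33.0, -71.0]
12.8 [[59, 105, -16, -40], [-23, 118, -16, -40], [-94, 76, -15, -40], [-120, -2, -16, -40], [-91, -79, -15, -40], [-40, -210, 110, -40], [-40, -210, 110, -40], [-40, -210, 110, -40], [-40, -210, 110, -40]] 
    [ 0.171 -0.538  0.32
[... 1442 characters left out ...]
], [-180, -140, -70, -40], [-180, -140, -70, -40], [-180, -140, -70, -40], [-180, -140, -70, -40], [-180, -140, -70, -40], [-180, -140, -70, -40]] 
    [ 0.458 -0.166  0.572] lean,H [ 47.  -83.2] [-2.14 -0.34  1.42  1.64  1.05  1.99  2.82]
   0.35 [91.0, -92.0]   0.4 [68.0, -89.0]   0.5 [36.0, -73.0]   0.6 [23.0, -55.0]
16.6 [[80, 130, -66, -40], [-22, 151, -67, -40], [-114, 102, -66, -40], [-155, 9, -68, -40], [-126, -93, -68, -40], [-230, -20, 50, -40], [-230, -20, 50, -40], [-230, -20, 50, -40], [-230, -20, 50, -40]] 
    [ 0.406 -0.44   0.422] lean,H [ 50.  -78.1] [-1.51 -0.34  1.57  2.05  1.33  1.22  2.82]
   0.35 [68.0, -79.0]   0.4 [59.0, -79.0]   0.5 [43.0, -76.0]   0.6 [31.0, -71.0]
```

Call:
servo_tool --targets "12 21 -3 -8; 24 42 -6 -16; 35 63 -10 -24; 47 84 -13 -32; 59 105 -16 -40" --jaw 0

```text
time_s: 17.8
tcp_pos: [0.4617, -0.0401, 0.3043]
orientation: [0.954, -0.294, 0.048, -0.023]
wrist_force: [0.2, -0.2, -1.1]
grip_width: 0.997
```

Call:
servo_tool --targets "-5 24 -3 -8; -9 47 -6 -16; -14 71 -10 -24; -18 94 -13 -32; -23 118 -16 -40"

```text
time_s: 18.3
tcp_pos: [0.3748, -0.1244, 0.3101]
orientation: [0.997, 0.05, 0.053, -0.005]
wrist_force: [0.4, -0.9, 0.4]
grip_width: 1.003
```

Call:
servo_tool --targets "-19 15 -3 -8; -38 30 -6 -16; -56 46 -9 -24; -75 61 -12 -32; -94 76 -15 -40"

```text
time_s: 18.8
tcp_pos: [0.2873, -0.2091, 0.3146]
orientation: [0.92, 0.388, 0.051, 0.013]
wrist_force: [0.2, -0.5, -0.4]
grip_width: 0.999
```

Call:
servo_tool --targets "-24 0 -3 -8; -48 -1 -6 -16; -72 -1 -10 -24; -96 -2 -13 -32; -120 -2 -16 -40"

```text
time_s: 19.3
tcp_pos: [0.2006, -0.2933, 0.3201]
orientation: [0.732, 0.679, 0.044, 0.029]
wrist_force: [0.8, -0.2, 0.7]
grip_width: 1.0
```

Call:
servo_tool --targets "-18 -16 -3 -8; -36 -32 -6 -16; -55 -47 -9 -24; -73 -63 -12 -32; -91 -79 -15 -40"

```text
time_s: 19.8
tcp_pos: [0.1346, -0.362, 0.3225]
orientation: [0.475, 0.879, 0.012, 0.036]
wrist_force: [0.0, 0.6, -1.0]
grip_width: 0.996
```

Call:
servo_tool --targets "-8 -42 22 -8; -16 -84 44 -16; -24 -126 66 -24; -32 -168 88 -32; -40 -210 110 -40"

```text
time_s: 20.3
tcp_pos: [0.1315, -0.3337, 0.1988]
orientation: [0.241, 0.966, -0.083, 0.031]
wrist_force: [-0.6, -0.3, 0.7]
grip_width: 0.997
```

Call:
servo_tool --targets "-8 -42 22 -8; -16 -84 44 -16; -24 -126 66 -24; -32 -168 88 -32; -40 -210 110 -40"

```text
time_s: 20.8
tcp_pos: [0.1843, -0.3338, 0.2037]
orientation: [0.008, 0.986, -0.169, -0.003]
wrist_force: [-0.3, -0.6, -0.5]
grip_width: 0.999
```

```bash
cat > cont.py <<'E'
from goL import *
q0=np.array(get_obs()["joint_pos"]);print(lean(q0),fkj(q0)[0].round(3),q0.round(2),get_obs()["time_s"])
for s in eval(sys.argv[1]):
    for l in(.4,.45,.5):
        q=q0
        for k in range(3):q=run(q,s,l);print(s,l,k+1,np.round(lean(q),1),fkj(q)[0].round(3),end=" | ")
        print()
E
python3 cont.py "[[-40,-210,110,-40]]"
```

```text
(19.452231204754202, -91.47511775034596) [ 0.184 -0.334  0.204] [-1.15 -0.34  1.57  2.46  0.99  0.8   2.82] 20.8
[-40, -210, 110, -40] 0.4 1 [ 33.7 -83.2] [ 0.227 -0.392  0.242] | [-40, -210, 110, -40] 0.4 2 [ 47.5 -72. ] [ 0.282 -0.443  0.295] | [-40, -210, 110, -40] 0.4 3 [ 58.8 -59.8] [ 0.325 -0.48   0.373] | 
[-40, -210, 110, -40] 0.45 1 [ 32.6 -84.4] [ 0.237 -0.372  0.238] | [-40, -210, 110, -40] 0.45 2 [ 44.9 -75.1] [ 0.301 -0.395  0.284] | [-40, -210, 110, -40] 0.45 3 [ 56.6 -64. ] [ 0.364 -0.417  0.337] | 
[-40, -210, 110, -40] 0.5 1 [ 31.3 -85.4] [ 0.246 -0.35   0.234] | [-40, -210, 110, -40] 0.5 2 [ 42.3 -77.3] [ 0.315 -0.341  0.273] | [-40, -210, 110, -40] 0.5 3 [ 51.6 -69.7] [ 0.376 -0.312  0.313] |
```

```bash
OMP_NUM_THREADS=1 timeout 200 python3 goC.py 35 0
```

```text
(19.452231204754202, -91.47511775034596) [-1.15 -0.34  1.57  2.46  0.99  0.8   2.82]
5.8 [[170, -160, -60, -40], [170, -160, -60, -40], [170, -160, -60, -40]] 
    [ 0.302 -0.206  0.324] lean,H [ 53.2 -85.2] [-2.2  -0.34  1.52  2.46  0.96  1.6   2.82]
   0.35 [68.0, -113.0]   0.4 [59.0, -97.0]   0.5 [49.0, -85.0]   0.6 [42.0, -84.0]
6.3 [[0, -110, -40, -40], [0, -110, -40, -40], [0, -110, -40, -40]] 
    [ 0.32  -0.335  0.343] lean,H [ 57.8 -83.1] [-1.84 -0.34  1.57  2.46  1.33  1.48  2.82]
   0.35 [67.0, -81.0]   0.4 [63.0, -79.0]   0.5 [53.0, -82.0]   0.6 [44.0, -76.0]
6.5 [[30, -120, 10, -40], [30, -120, 10, -40], [30, -120, 10, -40]] 
    [ 0.278 -0.445  0.344] lean,H [ 57.9 -82.9] [-1.43 -0.34  1.57  2.46  1.6   1.25  2.82]
   0.35 [61.0, -78.0]   0.4 [61.0, -80.0]   0.5 [53.0, -85.0]   0.6 [45.0, -82.0]
6.8 [[80, -150, 170, -40], [80, -150, 170, -40], [80, -150, 170, -40]] 
    [ 0.278 -0.424  0.31 ] lean,H [ 51.  -81.7] [-1.42 -0.34  1.57  2.46  1.53  1.14  2.82]
   0.35 [56.0, -71.0]   0.4 [55.0, -74.0]   0.5 [48.0, -84.0]   0.6 [42.0, -83.0]
7.1 [[80, -160, 160, -40], [80, -
[... 217 characters left out ...]
[[60, -230, 30, -40], [60, -230, 30, -40]] 
    [ 0.237 -0.463  0.303] lean,H [ 49.3 -82.1] [-1.21 -0.34  1.57  2.46  1.61  1.01  2.82]
   0.35 [55.0, -80.0]   0.4 [53.0, -80.0]   0.5 [46.0, -84.0]   0.6 [39.0, -85.0]
8.2 [[30, -120, 0, -40], [30, -120, 0, -40], [30, -120, 0, -40]] 
    [ 0.28  -0.431  0.345] lean,H [ 58.2 -84.3] [-1.49 -0.34  1.57  2.46  1.55  1.3   2.82]
   0.35 [58.0, -81.0]   0.4 [61.0, -81.0]   0.5 [53.0, -86.0]   0.6 [44.0, -77.0]
8.3 [[10, -80, -90, -40], [10, -80, -90, -40], [10, -80, -90, -40]] 
    [ 0.273 -0.185  0.34 ] lean,H [ 54.6 -87.7] [-2.22 -0.34  1.41  2.46  0.83  1.7   2.82]
   0.35 [66.0, -92.0]   0.4 [60.0, -90.0]   0.5 [50.0, -85.0]   0.6 [42.0, -78.0]
```

Call:
servo_tool --targets "6 -24 2 -8; 12 -48 4 -16; 18 -72 6 -24; 24 -96 8 -32; 30 -120 10 -40"

```text
time_s: 21.3
tcp_pos: [0.2496, -0.3072, 0.2277]
orientation: [-0.178, 0.951, -0.247, -0.051]
wrist_force: [0.6, -0.6, -0.5]
grip_width: 0.999
```

Call:
servo_tool --targets "6 -24 2 -8; 12 -48 4 -16; 18 -72 6 -24; 24 -96 8 -32; 30 -120 10 -40"

```text
time_s: 21.8
tcp_pos: [0.2987, -0.2342, 0.2561]
orientation: [-0.329, 0.887, -0.31, -0.098]
wrist_force: [0.6, 1.1, -0.4]
grip_width: 1.002
```

```bash
python3 cont.py "[[30,-120,10,-40],[60,-230,30,-40]]"
```

```text
(37.962332856998046, -87.23115566980684) [ 0.299 -0.234  0.256] [-1.92 -0.34  1.57  2.46  1.03  1.26  2.82] 21.8
[30, -120, 10, -40] 0.4 1 [ 49.3 -79.8] [ 0.336 -0.247  0.302] | [30, -120, 10, -40] 0.4 2 [ 59.3 -74.8] [ 0.364 -0.241  0.35 ] | [30, -120, 10, -40] 0.4 3 [ 67.8 -71.8] [ 0.377 -0.217  0.395] | 
[30, -120, 10, -40] 0.45 1 [ 48.1 -80.9] [ 0.328 -0.214  0.297] | [30, -120, 10, -40] 0.45 2 [ 56.5 -76.3] [ 0.339 -0.172  0.336] | [30, -120, 10, -40] 0.45 3 [ 63.4 -72.7] [ 0.324 -0.117  0.371] | 
[30, -120, 10, -40] 0.5 1 [ 46.9 -81.6] [ 0.32  -0.183  0.292] | [30, -120, 10, -40] 0.5 2 [ 54.1 -76.7] [ 0.309 -0.113  0.324] | [30, -120, 10, -40] 0.5 3 [ 59.  -73.3] [ 0.297 -0.082  0.349] | 
[60, -230, 30, -40] 0.4 1 [ 50.3 -78.1] [ 0.344 -0.258  0.307] | [60, -230, 30, -40] 0.4 2 [ 61.5 -72.3] [ 0.38  -0.257  0.362] | [60, -230, 30, -40] 0.4 3 [ 71.3 -69.1] [ 0.397 -0.234  0.415] | 
[60, -230, 30, -40] 0.45 1 [ 48.8 -79.5] [ 0.336 -0.224  0.3  ] | [60, -230, 30, -40] 0.45 2 [ 58.2 -74.4] [ 0.353 -0.187  0.345] | [60, -230, 30, -40] 0.45 3 [ 66. -71.] [ 0.343 -0.132  0.385] | 
[60, -230, 30, -40] 0.5 1 [ 47.5 -80.5] [ 0.326 -0.192  0.294] | [60, -230, 30, -40] 0.5 2 [ 55.5 -75.3] [ 0.324 -0.127  0.331] | [60, -230, 30, -40] 0.5 3 [ 61.1 -72. ] [ 0.305 -0.085  0.359] |
```

```bash
OMP_NUM_THREADS=1 timeout 200 python3 goC.py 25 0
```

```text
(37.962332856998046, -87.23115566980684) [-1.92 -0.34  1.57  2.46  1.03  1.26  2.82]
4.2 [[170, -140, 90, 0], [170, -140, 90, 0], [170, -140, 90, 0]] 
    [ 0.196 -0.517  0.325] lean,H [ 54.1 -81.4] [-1.01 -0.34  1.57  2.46  1.81  0.92  2.82]
   0.35 [61.0, -79.0]   0.4 [58.0, -80.0]   0.5 [52.0, -83.0]   0.6 [47.0, -85.0]
4.3 [[60, -20, 100, -40], [60, -20, 100, -40], [60, -20, 100, -40]] 
    [ 0.237 -0.082  0.333] lean,H [ 54.5 -84.3] [-2.69 -0.34  1.49  2.46  0.57  1.72  2.82]
   0.35 [53.0, -91.0]   0.4 [55.0, -89.0]   0.5 [52.0, -79.0]   0.6 [47.0, -74.0]
4.6 [[100, -40, -60, -40], [100, -40, -60, -40]] 
    [ 0.181 -0.106  0.391] lean,H [ 56.8 -83.2] [-2.33 -0.34  0.9   2.46  0.36  1.92  2.82]
   0.35 [63.0, -89.0]   0.4 [60.0, -86.0]   0.5 [54.0, -81.0]   0.6 [49.0, -80.0]
4.7 [[40, -30, 110, -40], [40, -30, 110, -40], [40, -30, 110, -40]] 
    [ 0.264 -0.084  0.321] lean,H [ 53.5 -81.4] [-2.71 -0.34  1.57  2.46  0.67  1.67  2.82]
   0.35 [51.0, -83.0]   0.4 [53.0, -84.0]   0.5 [52.0, -81.0]   0.6 [46.0, -73.0]
5.2 [[50, -50, 100, -40], [50, -50, 100, -40]] 
    [ 0.302 -0.155  0.308] lean,H [ 50.5 -83.1] [-2.38 -0.34  1.57  2.46  0.88  1.57  2.82]
   0.35 [50.0, -83.0]   0.4 [51.0, -84.0]   0.5 [50.0, -82.0]   0.6 [47.0, -80.0]
5.3 [[40, 0, 110, -40], [40, 0, 110, -40], [40, 0, 110, -40]] 
    [ 0.225 -0.055  0.321] lean,H [ 51.6 -82.6] [-2.76 -0.34  1.46  2.46  0.52  1.68  2.82]
   0.35 [49.0, -90.0]   0.4 [51.0, -87.0]   0.5 [49.0, -78.0]   0.6 [45.0, -74.0]
5.5 [[100, -40, -50, -40], [100, -40, -50, -40]] 
    [ 0.189 -0.11   0.386] lean,H [ 56.7 -84.1] [-2.32 -0.34  0.95  2.46  0.4   1.9   2.82]
   0.35 [64.0, -90.0]   0.4 [60.0, -87.0]   0.5 [54.0, -82.0]   0.6 [49.0, -80.0]
5.5 [[110, -30, -50, -40], [110, -30, -50, -40]] 
    [ 0.17  -0.107  0.391] lean,H [ 56.2 -84.5] [-2.29 -0.34  0.85  2.46  0.32  1.92  2.82]
   0.35 [63.0, -91.0]   0.4 [59.0, -87.0]   0.5 [53.0, -82.0]   0.6 [49.0, -81.0]
```

Call:
servo_tool --targets "10 -10 20 -8; 20 -20 40 -16; 30 -30 60 -24; 40 -40 80 -32; 50 -50 100 -40"

```text
time_s: 22.3
tcp_pos: [0.2895, -0.1201, 0.2772]
orientation: [-0.464, 0.805, -0.336, -0.153]
wrist_force: [0.4, 1.4, -0.8]
grip_width: 0.997
```

Call:
servo_tool --targets "10 -10 20 -8; 20 -20 40 -16; 30 -30 60 -24; 40 -40 80 -32; 50 -50 100 -40"

```text
time_s: 22.8
tcp_pos: [0.2093, -0.028, 0.3103]
orientation: [-0.599, 0.695, -0.342, -0.203]
wrist_force: [0.3, 1.3, -0.9]
grip_width: 0.998
```

```bash
cat > grip.py <<'E'
from gw import *
from goL import lean
q=now();x,A,_,_=fkj(q);al,H=lean(q);print("lean",al,H)
PO=np.array([.5471,.058]);ph=math.radians(-83.0);h=np.array([math.cos(ph),math.sin(ph)])
ny=np.r_[-h[1],h[0],0]  # pail y
# turn making tool x closest to +/- pail y
best=[]
for s in(1,-1):
    v=A.T@(s*ny);t=math.degrees(math.atan2(v[1],v[0]));best.append((t,s))
print("turn options",best,"j7",q[6])
def plan(turn,gx,gz):
    G=np.r_[PO+h*gx,.004+gz];T=A@expm([0,0,math.radians(turn)]);TCP=G-.003*T[:,2]
    print("tool x",T[:,0].round(3),"TCP",TCP.round(4))
    pre=TCP-T[:,2]*.10+np.array([0,0,.03])
    qq=goto2(q,pre,turn);qq=goto2(qq,TCP);return qq,T
import sys
for t,s in best:
    if -2.8<q[6]-math.radians(t)<2.85:
        print("== turn",t)
        try:
            qq,T=plan(t,-.015,.052)
            print("== lift+tray")
            qq=goto2(qq,fkj(qq)[0]+[0,0,.15]);X=np.r_[np.array([.481,-.189])+.04*h,.24]
            qq=goto2(qq,X);qq=goto2(qq,X,180);
        except Exception as e:print(e)
E
python3 grip.py
```

```text
t 22.8 tcp [ 0.2093 -0.028   0.3103] model err [-0.0003 -0.0003  0.0004] z [ 0.127 -0.719 -0.683] x [-0.201 -0.693  0.692] q [-2.754 -0.339  1.348  2.46   0.46   1.634  2.816] F [ 0.3  1.3 -0.9] g 0.998
lean 46.92038676461137 -79.97520189115201
turn options [(-106.49829810129886, 1), (73.50170189870114, -1)] j7 2.8161322550209813
== turn 73.50170189870114
tool x [-0.988 -0.15  -0.026] TCP [0.5449 0.075  0.058 ]
call [-146, -135, 10, 36.8] -> [0.2962 0.002  0.3126] z [ 0.168 -0.669 -0.724] xh -141.8 q [-2.76 -0.34  1.57  2.32  0.67  1.61  2.37] wz 0.56
call [-313, 4, 56, 36.8] -> [0.327  0.0341 0.3241] z [ 0.216 -0.621 -0.754] xh -167.5 q [-2.76 -0.34  1.57  2.24  0.72  1.6   1.78] wz 0.58
call [-97, 91, 111, 0.0] -> [0.3278 0.0314 0.2948] z [ 0.265 -0.579 -0.771] xh -165.4 q [-2.76 -0.34  1.57  2.33  0.77  1.5   1.73] wz 0.56
call [-185, 157, 215, 0.0] -> [0.3304 0.0315 0.2734] z [ 0.308 -0.537 -0.786] xh -163.7 q [-2.76 -0.34  1.57  2.39  0.82  1.41  1.67] wz 0.54
== lift+tray
call [-27, -89, -118, 0.0] -> [0.3302 0.0314 0.4237] z [ 0.308 -0.537 -0.786] xh -163.7 q [-2.14 -0.29  0.9
[... 318 characters left out ...]
.56
call [-6, 2, 12, 36.0] -> [ 0.4425 -0.2172  0.2874] z [ 0.346 -0.504 -0.791] xh 164.2 q [-1.86 -0.34  1.57  2.33  1.25  1.02  1.68] wz 0.56
call [-4, 6, 15, 36.0] -> [ 0.4439 -0.2191  0.2861] z [ 0.355 -0.496 -0.792] xh 121.1 q [-1.84 -0.34  1.57  2.33  1.26  1.    1.05] wz 0.55
call [1, 9, 19, 36.0] -> [ 0.4454 -0.2208  0.2843] z [ 0.366 -0.486 -0.793] xh 79.7 q [-1.82 -0.34  1.57  2.34  1.28  0.98  0.43] wz 0.55
call [10, 10, 27, 36.0] -> [ 0.4478 -0.2212  0.2824] z [ 0.381 -0.473 -0.795] xh 48.3 q [-1.81 -0.34  1.57  2.35  1.29  0.95 -0.2 ] wz 0.55
call [25, 3, 52, 36.0] -> [ 0.4512 -0.2211  0.2793] z [ 0.404 -0.451 -0.796] xh 20.2 q [-1.78 -0.34  1.57  2.36  1.32  0.9  -0.84] wz 0.55
```

```bash
echo $(( ($(date +%s)-$(stat -c %Y pics/top0.png))/60 )) min; cat > goD.py <<'E'
from goL import *
PO=np.array([.5471,.058]);ph=math.radians(-83.0);h=np.array([math.cos(ph),math.sin(ph)]);ny=np.r_[-h[1],h[0],0]
def gt(q,W,lam,hh,seq,turn=0,mx=5):
    W=np.array(W)
    n=max(1,int(np.ceil(max(np.linalg.norm(W-fkj(q)[0])/.24,abs(turn)/42))))
    if n>mx:n=mx
    for k in range(n):
        x,A,_,_=fkj(q);d=(W-x)/(n-k);m=np.linalg.norm(d);d*=min(1,.25/m)
        s=[*map(int,np.round(A.T@d*1000)),int(turn/n)];seq.append(s);q=run(q,s,lam,hist=hh)
    return q
def inpl(q):
    al,H=lean(q);d=math.radians(H+83);return al*math.cos(d),al*math.sin(d)
def wd(a):
    q0,seed,T=a;r=np.random.default_rng(seed);out=[];t=time.time()
    while time.time()-t<T:
        q=q0;seq=[];hh=[];good=True
        for _ in range(int(r.integers(1,4))):
            az=r.uniform(-1.5,1.2);rad=r.uniform(.3,.85);W=[rad*np.cos(az),rad*np.sin(az),r.uniform(.25,.85)]
            q=gt(q,W,.45,hh,seq,int(r.choice([0,0,40,80,120,-40])),3)
        P=np.array([a_[0] for a_ in hh])
        if P[:,2].min()<.2:continue
        al,dl=inpl(q)
        if not 46<al<62 or abs(dl)>14:continue
        n0=len(seq);x,A,_,_=fkj(q)
        ts=[math.degrees(math.atan2(*(A.T@(s*ny))[1::-1])) for s in(1,-1)]
        for tn in ts:
            if abs(q[6]-math.radians(tn))>2.75:continue
            T_=A@expm([0,0,math.radians(tn)]);X=np.r_[PO-.015*h,.056]-.003*T_[:,2];pre=X-T_[:,2]*.1+[0,0,.03]
            s2=list(seq);qq=gt(q,pre,.45,hh,s2,tn);e=np.linalg.norm(fkj(qq)[0]-pre)
            a2,d2=inpl(qq)
            c=200*e+2*max(0,50.5-a2)+2*max(0,a2-60)+.7*abs(d2)+.6*len(s2)
            out.append((c,s2,qq,e,a2,d2))
    out.sort(key=lambda t:t[0]);return out[:3]
if __name__=="__main__":
    q0=np.array(get_obs()["joint_pos"])
    with Pool(4) as P_:rs=sum(P_.map(wd,[(q0,i,float(sys.argv[1])) for i in range(4)]),[])
    rs.sort(key=lambda t:t[0])
    for c,s,q,e,a2,d2 in rs[:5]:
        print(round(c,1),s,"err",round(e,3),"al",round(a2,1),"off",round(d2,1),q.round(2),end=" ")
        for l in(.4,.5):
            z=q0
            for k in s:z=run(z,k,l)
            print(l,np.round(inpl(z),1),end=" ")
        print()
E
OMP_NUM_THREADS=1 timeout 200 python3 goD.py 80
```

```text
30 min
4.1 [[230, 7, -13, 13], [246, -43, -10, 13], [224, -109, 20, 13], [-194, 37, -1, 11], [-183, 74, -1, 11], [-166, 107, -1, 11]] err 0.001 al 53.7 off -0.5 [-0.87  0.83  0.17  1.7   0.63  1.3   2.17] 0.4 [55.3 -1.2] 0.5 [52.5 -0. ] 
4.3 [[211, -75, 24, 20], [198, -150, 29, 20], [-165, 52, -9, 11], [-152, 82, -9, 11], [-133, 110, -8, 11]] err 0.0 al 50.6 off 1.8 [-1.16  0.91  0.69  1.76  0.31  1.04  2.51] 0.4 [51.4  1.6] 0.5 [49.9  1.9] 
4.8 [[165, -79, 53, 20], [170, -169, 71, 20], [-156, 62, -30, 10], [-143, 89, -30, 10], [-126, 112, -30, 10]] err 0.0 al 51.0 off 2.4 [-1.2   0.94  0.77  1.77  0.25  1.01  2.59] 0.4 [51.9  2.4] 0.5 [50.3  2.5] 
5.0 [[205, 4, 35, 26], [241, -54, 38, 26], [205, -136, 44, 26], [-154, 123, -33, 3], [-148, 131, -33, 3], [-140, 138, -32, 3]] err 0.0 al 50.3 off -1.3 [-0.73  0.79 -0.03  1.7   0.69  1.35  2.13] 0.4 [51.3 -2.2] 0.5 [49.5 -0.6] 
5.1 [[169, 26, 173, 0], [153, 13, 197, 0], [135, 0, 210, 0], [-161, -101, -3, 22], [-216, -64, 2, 22], [-249, 25, 2, 22]] err 0.002 al 51.1 off 1.6 [-1.16  0.92  0.71  1.76  0.29  1.04  2.65] 0.4 [52.1  0.8] 0.5 [50.4  2. ]
```

Call:
servo_tool --targets "46 1 -3 2.6; 92 3 -5 5.2; 138 4 -8 7.8; 184 6 -10 10.4; 230 7 -13 13"

```text
time_s: 23.3
tcp_pos: [0.1785, -0.0896, 0.3822]
orientation: [-0.529, 0.748, -0.363, -0.17]
wrist_force: [0.4, 0.8, -0.7]
grip_width: 1.001
```

Call:
servo_tool --targets "49 -9 -2 2.6; 98 -17 -4 5.2; 148 -26 -6 7.8; 197 -34 -8 10.4; 246 -43 -10 13"

```text
time_s: 23.8
tcp_pos: [0.142, -0.1058, 0.4528]
orientation: [-0.43, 0.8, -0.395, -0.137]
wrist_force: [0.1, 0.5, -0.3]
grip_width: 0.997
```

Call:
servo_tool --targets "45 -22 4 2.6; 90 -44 8 5.2; 134 -65 12 7.8; 179 -87 16 10.4; 224 -109 20 13"

```text
time_s: 24.3
tcp_pos: [0.1513, -0.1228, 0.4843]
orientation: [-0.327, 0.841, -0.419, -0.1]
wrist_force: [-1.0, -0.1, -0.1]
grip_width: 1.0
```

```bash
python3 grip.py
```

```text
t 24.3 tcp [ 0.1513 -0.1228  0.4843] model err [0.0002 0.0001 0.0006] z [ 0.106 -0.77  -0.63 ] x [-0.766 -0.467  0.442] q [-1.055 -0.339 -0.048  2.23   0.494  1.987  2.816] F [-1.  -0.1 -0.1] g 1.0
lean 50.98487037846063 -82.18975872964666
turn options [(-144.79639736791324, 1), (35.20360263208678, -1)] j7 2.8161196315820543
== turn 35.20360263208678
tool x [-0.991 -0.13  -0.007] TCP [0.545  0.0752 0.0579]
call [-190, 30, 13, 11.7] -> [ 0.279  -0.0312  0.3723] z [ 0.106 -0.77  -0.63 ] xh -157.2 q [-0.99  0.08  0.09  2.25  0.6   1.53  2.54] wz 0.59
call [-180, 68, 13, 11.7] -> [0.4069 0.0606 0.2609] z [ 0.106 -0.77  -0.63 ] xh -165.0 q [-0.92  0.47  0.16  2.06  0.64  1.29  2.31] wz 0.47
call [-162, 102, 12, 11.7] -> [0.5344 0.1524 0.1509] z [ 0.106 -0.77  -0.63 ] xh -172.4 q [-0.88  0.8   0.19  1.73  0.61  1.24  2.17] wz 0.36
call [0, 23, 119, 0.0] -> [0.5452 0.0752 0.0582] z [ 0.106 -0.77  -0.63 ] xh -172.4 q [-0.8   0.92  0.23  1.86  0.71  0.99  2.06] wz 0.27
== lift+tray
call [-1, -117, -94, 0.0] -> [0.5455 0.0746 0.2083] z [ 0.106 -0.77  -0.63 ] xh -172.4 q [-0.8   0.69  0.23  1.8
[... 302 characters left out ...]
 2.27] wz 0.45
call [0, 0, 0, 36.0] -> [ 0.4856 -0.2283  0.2398] z [ 0.106 -0.77  -0.63 ] xh 162.9 q [-0.53  0.51  0.52  2.19  1.06  0.76  1.68] wz 0.45
call [0, 0, 0, 36.0] -> [ 0.4856 -0.2283  0.2398] z [ 0.106 -0.77  -0.63 ] xh 124.5 q [-0.61  0.54  0.64  2.19  1.02  0.69  1.09] wz 0.45
call [0, 0, 0, 36.0] -> [ 0.4856 -0.2283  0.2398] z [ 0.106 -0.77  -0.63 ] xh 70.0 q [-0.69  0.59  0.78  2.2   0.95  0.61  0.54] wz 0.45
call [0, 0, 0, 36.0] -> [ 0.4856 -0.2283  0.2398] z [ 0.106 -0.77  -0.63 ] xh 32.1 q [-0.77  0.65  0.94  2.2   0.82  0.5   0.05] wz 0.45
call [0, 0, 0, 36.0] -> [ 0.4856 -0.2283  0.2398] z [ 0.106 -0.77  -0.63 ] xh 7.6 q [-0.83  0.73  1.09  2.2   0.61  0.4  -0.36] wz 0.45
```

Call:
servo_tool --targets "-38 6 3 2.4; -76 12 5 4.7; -114 18 8 7; -152 24 10 9.4; -190 30 13 11.7" --jaw 0

```text
time_s: 24.8
tcp_pos: [0.2797, -0.0298, 0.3716]
orientation: [-0.24, 0.87, -0.427, -0.056]
wrist_force: [0.3, 1.1, 0.9]
grip_width: 1.0
```

Call:
servo_tool --targets "-36 14 3 2.4; -72 27 5 4.7; -108 41 8 7; -144 54 10 9.4; -180 68 13 11.7"

```text
time_s: 25.3
tcp_pos: [0.4073, 0.0623, 0.2599]
orientation: [-0.15, 0.89, -0.43, -0.013]
wrist_force: [0.6, 0.5, 1.2]
grip_width: 1.0
```

Call:
servo_tool --targets "-32 20 2 2.4; -65 41 5 4.7; -97 61 7 7; -130 82 10 9.4; -162 102 12 11.7"

```text
time_s: 25.8
tcp_pos: [0.5344, 0.1545, 0.1496]
orientation: [-0.059, 0.901, -0.429, 0.031]
wrist_force: [-0.0, 1.4, -0.2]
grip_width: 1.001
```

```bash
sed -i 's/plan(t,-.015,.052)/plan(t,-.011,.050)/' grip.py; python3 - <<'E'
from pailpose import *
im=pose("side");cv2.imwrite("pics/s3.png",im[180:420,180:520])
E
python3 grip.py | head -9
```

```text
t 25.85 tcp [0.537  0.1573 0.1457] model err [ 0.0001 -0.0001 -0.0002] z [ 0.108 -0.769 -0.63 ] x [-0.991 -0.133 -0.007] q [-0.881  0.812  0.192  1.722  0.612  1.241  2.17 ] F [ 3.   3.3 -1.7] g 0.997
lean 50.93858111249724 -82.0038272699404
turn options [(-179.88725517955518, 1), (0.11274482044482899, -1)] j7 2.1695147343003645
== turn 0.11274482044482899
tool x [-0.991 -0.132 -0.009] TCP [0.5454 0.0712 0.0559]
call [3, -8, 5, 0.1] -> [0.5351 0.1481 0.149 ] z [ 0.108 -0.769 -0.63 ] xh -172.4 q [-0.88  0.8   0.2   1.74  0.62  1.23  2.17] wz 0.36
call [1, 23, 119, 0.0] -> [0.5452 0.0709 0.0562] z [ 0.108 -0.769 -0.63 ] xh -172.4 q [-0.8   0.92  0.23  1.87  0.72  0.98  2.06] wz 0.27
== lift+tray
call [-1, -116, -95, 0.0] -> [0.5448 0.0715 0.2061] z [ 0.108 -0.769 -0.63 ] xh -172.4 q [-0.8   0.69  0.24  1.81  0.68  1.21  2.25] wz 0.42Traceback (most recent call last):
  File "<stdin>", line 2, in <module>
  File "pailpose.py", line 5, in pose
    k=m&(P[:,2]>.08)&(P[:,2]<.105);r=cv2.minAreaRect((P[k][:,:2]*1000).astype(np.float32));print(c,"rim",r,"n",k.sum(),"z95",np.percentile(P[m][:,2],[2,98]))
                                                                                                                             ~~~~~~~~~~~~~^^^^^^^^^^^^^^^^^^
    return _quantile_unchecked(
        a, q, axis, out, overwrite_input, method, keepdims, weights)
    return _ureduce(a,
                    func=_quantile_ureduce_func,
    ...<5 lines>...
                    overwrite_input=overwrite_input,
                    method=method)
    r = func(a, **kwargs)
    result = _quantile(arr,
                       quantiles=q,
    ...<2 lines>...
                       out=out,
                       weights=wgt)
    slices_having_nans = np.isnan(arr[-1, ...])
                                  ~~~^^^^^^^^^
IndexError: index -1 is out of bounds for axis 0 with size 0
```

```bash
python3 - <<'E'
from h import *
ci=camera_info("wrist");im,d=read_camera("wrist");cv2.imwrite("pics/w2.png",im)
P,u,v=world("wrist",d,info=ci);col=im[v,u].astype(int)
roi=(P[:,0]>.45)&(P[:,0]<.65)&(P[:,1]>-.05)&(P[:,1]<.13)
bl=roi&(col[:,0]>1.5*col[:,2])&(col[:,0]>40)
k=bl&(P[:,2]>.083)&(P[:,2]<.105);print(bl.sum(),k.sum())
if k.sum()>30:print(cv2.minAreaRect((P[k][:,:2]*1000).astype(np.float32)),P[k].min(0),P[k].max(0))
b=roi&(P[:,2]>.118)&(P[:,2]<.15);print(b.sum(),cv2.minAreaRect((P[b][:,:2]*1000).astype(np.float32)) if b.sum()>30 else 0)
E
```

```text
12591 3263
((548.6854858398438, 41.222713470458984), (64.3595199584961, 112.76642608642578), 7.612662315368652) [ 0.50973813 -0.01750065  0.08300026] [0.58656627 0.1006805  0.09827182]
2663 ((547.6993408203125, 47.30848693847656), (59.96300506591797, 13.887762069702148), 7.621505260467529)
```

View pics/w2.png

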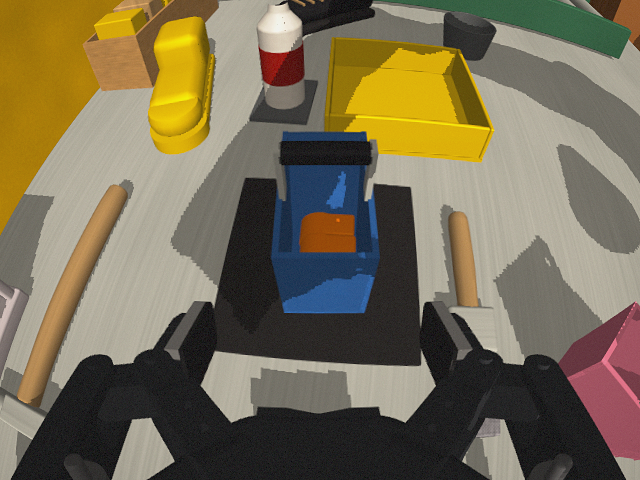

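```bash
python3 - <<'E'
from gw import *
q=now();x,A,_,_=fkj(q);W=np.array([.5447,.0717,.0559]);print((A.T@(W-x)*1000).round(1))
E
```

```text
t 25.9 tcp [0.5351 0.1558 0.1474] model err [ 0.0001 -0.0001 -0.0002] z [ 0.107 -0.77  -0.629] x [-0.991 -0.134 -0.004] q [-0.882  0.808  0.192  1.726  0.612  1.242  2.171] F [ 0.  -0.7  0.1] g 0.999
[  2.   18.  123.5]
```

Call:
servo_tool --targets "0 6 30 0; 1 12 60 0; 1 16 88 0; 1 19 110 0; 1 20 122 0"

```text
time_s: 26.4
tcp_pos: [0.5432, 0.0704, 0.0582]
orientation: [-0.059, 0.9, -0.43, 0.03]
wrist_force: [-0.6, -0.3, -0.7]
grip_width: 0.999
```

Call:
servo_tool --targets "0 0 0 0; 0 0 0 0; 0 0 0 0; 0 0 0 0; 0 0 0 0" --jaw 1 --force 45

```text
time_s: 26.9
tcp_pos: [0.5444, 0.0733, 0.0592]
orientation: [-0.06, 0.901, -0.429, 0.032]
wrist_force: [-0.5, 2.3, 1.2]
grip_width: 0.746
```

```bash
python3 - <<'E'
from gw import *
q=now();x,A,_,_=fkj(q);print(x)
q=goto2(q,x+[0,0,.16]);h=np.array([.12,-.99]);X=np.r_[np.array([.481,-.189])+.045*h,.235]
q=goto2(q,X);q=goto2(q,X,170)
E
```

```text
t 26.9 tcp [0.5444 0.0733 0.0592] model err [ 0.0001 -0.0002 -0.0003] z [ 0.108 -0.769 -0.63 ] x [-0.991 -0.135 -0.006] q [-0.799  0.914  0.229  1.866  0.719  0.99   2.064] F [-0.5  2.3  1.2] g 0.746
[0.54435845 0.07344222 0.05954344]
call [-1, -124, -101, 0.0] -> [0.5444 0.0738 0.2195] z [ 0.108 -0.769 -0.63 ] xh -172.3 q [-0.81  0.67  0.24  1.8   0.68  1.23  2.27] wz 0.43
call [49, -100, 110, 0.0] -> [ 0.5157 -0.0799  0.2276] z [ 0.108 -0.769 -0.63 ] xh -172.3 q [-0.66  0.56  0.31  2.05  0.85  1.01  2.26] wz 0.44
call [50, -99, 110, 0.0] -> [ 0.486  -0.2331  0.2349] z [ 0.108 -0.769 -0.63 ] xh -172.3 q [-0.46  0.5   0.42  2.19  1.11  0.79  2.26] wz 0.45
call [0, 0, 0, 34.0] -> [ 0.486  -0.2331  0.2349] z [ 0.108 -0.769 -0.63 ] xh 164.7 q [-0.52  0.52  0.52  2.2   1.08  0.74  1.69] wz 0.45
call [0, 0, 0, 34.0] -> [ 0.486  -0.2331  0.2349] z [ 0.108 -0.769 -0.63 ] xh 130.1 q [-0.59  0.55  0.63  2.2   1.04  0.68  1.14] wz 0.45
call [0, 0, 0, 34.0] -> [ 0.486  -0.2331  0.2349] z [ 0.108 -0.769 -0.63 ] xh 78.7 q [-0.66  0.59  0.76  2.2   0.98  0.6   0.61] wz 0.45
call [0, 0, 0, 34.0] -> [ 0.486  -0.2331  0.2349] z [ 0.108 -0.769 -0.63 ] xh 38.9 q [-0.74  0.65  0.91  2.2   0.88  0.5   0.13] wz 0.45
call [0, 0, 0, 34.0] -> [ 0.486  -0.2331  0.2349] z [ 0.108 -0.769 -0.63 ] xh 14.1 q [-0.8   0.72  1.05  2.21  0.7   0.41 -0.27] wz 0.45
```

```bash
python3 - <<'E'
from gw import *
q=now();x,A,_,_=fkj(q)
q=goto2(q,x+[0,0,.15]);X=[.515,-.222,.205]
q=goto2(q,X,maxv=.16);q=goto2(q,X,180)
E
```

```text
t 26.9 tcp [0.5444 0.0733 0.0592] model err [ 0.0001 -0.0002 -0.0003] z [ 0.108 -0.769 -0.63 ] x [-0.991 -0.135 -0.006] q [-0.799  0.914  0.229  1.866  0.719  0.99   2.064] F [-0.5  2.3  1.2] g 0.746
call [-1, -117, -94, 0.0] -> [0.5446 0.0728 0.2096] z [ 0.108 -0.769 -0.63 ] xh -172.3 q [-0.8   0.68  0.24  1.81  0.68  1.21  2.26] wz 0.42
call [34, -89, 113, 0.0] -> [ 0.5302 -0.0743  0.2074] z [ 0.108 -0.769 -0.63 ] xh -172.3 q [-0.65  0.61  0.31  2.02  0.85  0.99  2.25] wz 0.42
call [35, -89, 113, 0.0] -> [ 0.5149 -0.2215  0.2052] z [ 0.108 -0.769 -0.63 ] xh -172.3 q [-0.46  0.59  0.42  2.15  1.1   0.76  2.22] wz 0.42
call [0, 0, 0, 36.0] -> [ 0.5149 -0.2215  0.2052] z [ 0.108 -0.769 -0.63 ] xh 163.1 q [-0.53  0.61  0.53  2.15  1.06  0.7   1.64] wz 0.42
call [0, 0, 0, 36.0] -> [ 0.5149 -0.2215  0.2052] z [ 0.108 -0.769 -0.63 ] xh 124.7 q [-0.61  0.65  0.66  2.15  0.99  0.62  1.08] wz 0.42
call [0, 0, 0, 36.0] -> [ 0.5149 -0.2215  0.2052] z [ 0.108 -0.769 -0.63 ] xh 70.1 q [-0.69  0.71  0.81  2.16  0.88  0.52  0.56] wz 0.42
call [0, 0, 0, 36.0] -> [ 0.5149 -0.2215  0.2052] z [ 0.108 -0.769 -0.63 ] xh 32.3 q [-0.76  0.78  0.97  2.16  0.69  0.41  0.12] wz 0.42
call [0, 0, 0, 36.0] -> [ 0.5149 -0.2215  0.2052] z [ 0.108 -0.769 -0.63 ] xh 7.7 q [-0.81  0.85  1.09  2.16  0.44  0.34 -0.24] wz 0.42
```

Call:
servo_tool --targets "0 -15 -12 0; 0 -40 -32 0; 0 -68 -54 0; -1 -95 -76 0; -1 -117 -94 0"

```text
time_s: 27.4
tcp_pos: [0.5446, 0.072, 0.2107]
orientation: [-0.06, 0.901, -0.429, 0.031]
wrist_force: [0.4, 0.1, -3.0]
grip_width: 0.744
```

```bash
python3 - <<'E'
from gw import *
q=now();im,d=read_camera("wrist");cv2.imwrite("pics/w3.png",im[:480:1])
E
```

```text
t 27.4 tcp [0.5446 0.072  0.2107] model err [ 0.0002 -0.     -0.0002] z [ 0.107 -0.769 -0.63 ] x [-0.991 -0.134 -0.006] q [-0.804  0.678  0.237  1.811  0.679  1.215  2.261] F [ 0.4  0.1 -3. ] g 0.744
```

View pics/w3.png

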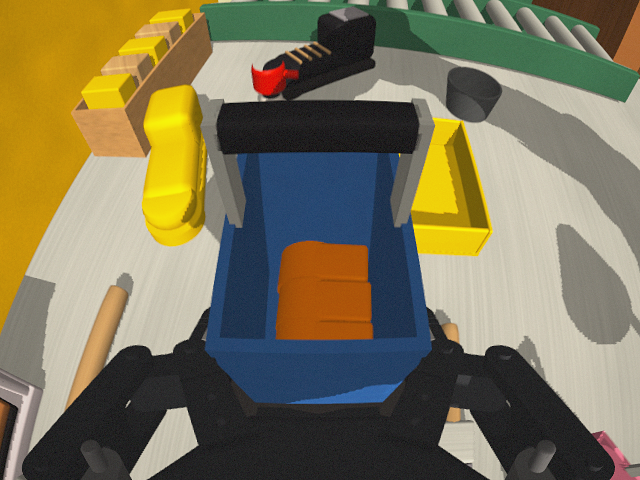

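The pail is held square with all three blocks in it, at (325,290), and the tray is ahead. I'll carry it over the tray and turn it.

Call:
servo_tool --targets "7 -18 23 0; 14 -36 45 0; 20 -53 68 0; 27 -71 90 0; 34 -89 113 0"

```text
time_s: 27.95
tcp_pos: [0.5299, -0.0759, 0.2066]
orientation: [-0.06, 0.901, -0.429, 0.031]
wrist_force: [-0.7, 0.2, -3.2]
grip_width: 0.747
```

Call:
servo_tool --targets "7 -18 23 0; 14 -36 45 0; 21 -53 68 0; 28 -71 90 0; 35 -89 113 0"

```text
time_s: 28.45
tcp_pos: [0.5146, -0.2231, 0.2045]
orientation: [-0.06, 0.901, -0.429, 0.031]
wrist_force: [0.8, -0.6, -2.7]
grip_width: 0.745
```

Call:
servo_tool --targets "0 0 0 7.2; 0 0 0 14.4; 0 0 0 21.6; 0 0 0 28.8; 0 0 0 36"

```text
time_s: 28.95
tcp_pos: [0.5148, -0.2221, 0.2044]
orientation: [0.224, 0.875, -0.398, 0.163]
wrist_force: [0.5, -0.3, -3.8]
grip_width: 0.745
```

Call:
servo_tool --targets "0 0 0 7.2; 0 0 0 14.4; 0 0 0 21.6; 0 0 0 28.8; 0 0 0 36"

```text
time_s: 29.45
tcp_pos: [0.5148, -0.2221, 0.2044]
orientation: [0.483, 0.763, -0.328, 0.278]
wrist_force: [0.1, -0.1, -3.0]
grip_width: 0.745
```

Call:
servo_tool --targets "0 0 0 7.2; 0 0 0 14.4; 0 0 0 21.6; 0 0 0 28.8; 0 0 0 36"

```text
time_s: 29.95
tcp_pos: [0.5149, -0.222, 0.2044]
orientation: [0.695, 0.576, -0.226, 0.366]
wrist_force: [0.3, -1.3, -3.4]
grip_width: 0.743
```

Call:
servo_tool --targets "0 0 0 7.2; 0 0 0 14.4; 0 0 0 21.6; 0 0 0 28.8; 0 0 0 36"

```text
time_s: 30.45
tcp_pos: [0.5149, -0.222, 0.2044]
orientation: [0.839, 0.333, -0.102, 0.418]
wrist_force: [0.4, -2.0, -3.3]
grip_width: 0.745
```

Call:
servo_tool --targets "0 0 0 7.2; 0 0 0 14.4; 0 0 0 21.6; 0 0 0 28.8; 0 0 0 36"

```text
time_s: 30.95
tcp_pos: [0.5148, -0.2221, 0.2044]
orientation: [0.901, 0.058, 0.032, 0.429]
wrist_force: [-0.3, -0.3, -2.4]
grip_width: 0.743
```

Call:
servo_tool --targets "0 0 0 0; 0 0 0 0; 0 0 0 0; 0 0 0 0; 0 0 0 0"

```text
time_s: 31.45
tcp_pos: [0.5148, -0.2226, 0.2047]
orientation: [0.901, 0.06, 0.031, 0.429]
wrist_force: [0.4, -0.7, -3.1]
grip_width: 0.749
```

```bash
python3 - <<'E'
from gw import *
q=now();A=fkj(q)[1];im,d=read_camera("side");t,dt=read_camera("top")
o=np.zeros((300,800,3),np.uint8);o[:,:400]=cv2.resize(im[130:400,180:540],(400,300));o[:,400:]=cv2.resize(t[180:330,310:510],(400,300));cv2.imwrite("pics/p1.png",o)
for c in("side","top"):
    for r in masks_of(c,"heel1"):
        P,_,_=world(c,d if c=="side" else dt,r["region"]);print(c,round(r["confidence"],2),np.round(r["centre"]),np.median(P,0).round(3))
E
```

```text
t 31.45 tcp [ 0.5148 -0.2226  0.2047] model err [-0.0005 -0.0004 -0.0003] z [ 0.107 -0.77  -0.629] x [0.991 0.134 0.004] q [-0.805  0.853  1.091  2.159  0.436  0.343 -0.243] F [ 0.4 -0.7 -3.1] g 0.749
side 0.76 [334. 257.] [ 0.546 -0.16   0.034]
side 0.56 [349. 258.] [ 0.514 -0.152  0.038]
top 0.27 [171. 168.] [0.731 0.353 0.084]
```

View pics/p1.png

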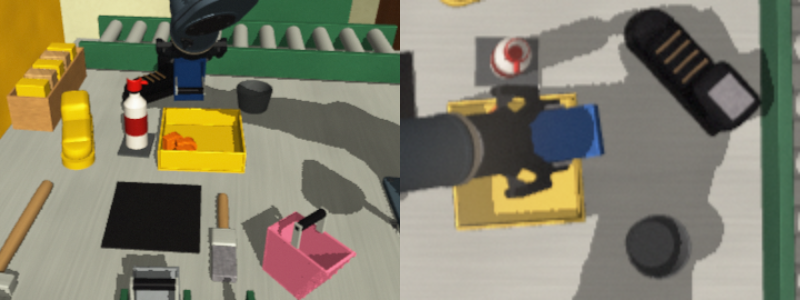

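```bash
python3 - <<'E'
from h import *
ci=camera_info("wrist");im,d=read_camera("wrist");P,u,v=world("wrist",d,info=ci);c=im[v,u].astype(int)
m=(c[:,2]>1.8*c[:,1])&(c[:,2]>90)&(c[:,1]>c[:,0]*1.5);print("wrist orange",m.sum(),np.percentile(P[m],[5,50,95],axis=0).round(3) if m.sum() else 0)
im,d=read_camera("side");P,u,v=world("side",d);c=im[v,u].astype(int)
m=(c[:,2]>1.8*c[:,1])&(c[:,2]>90)&(c[:,1]>c[:,0]*1.3)&(P[:,1]<-.08)&(P[:,1]>-.3)&(P[:,0]>.38)&(P[:,0]<.59)
print("side orange",m.sum(),np.percentile(P[m],[1,50,99],axis=0).round(3))
cv2.imwrite("pics/p2.png",cv2.resize(im[220:300,300:420],(720,480),interpolation=cv2.INTER_CUBIC))
E
```

```text
wrist orange 4076 [[ 0.6   -0.178  0.056]
 [ 0.613 -0.165  0.154]
 [ 0.629 -0.152  0.169]]
side orange 371 [[ 0.491 -0.184  0.01 ]
 [ 0.531 -0.154  0.038]
 [ 0.564 -0.119  0.042]]
```

View pics/p2.png

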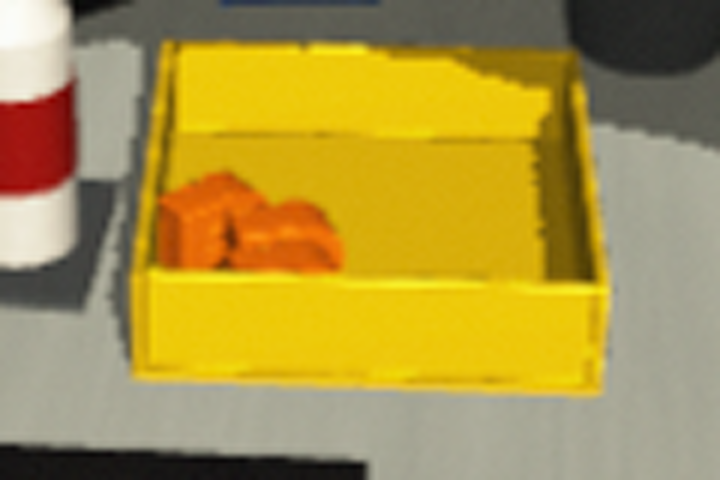

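The tray shows three orange blocks, around (210,220), (285,225) and (295,255) in the crop. I'll turn the pail back.

Call:
servo_tool --targets "0 0 0 -7.2; 0 0 0 -14.4; 0 0 0 -21.6; 0 0 0 -28.8; 0 0 0 -36"

```text
time_s: 32.25
tcp_pos: [0.5149, -0.2225, 0.2048]
orientation: [0.837, 0.337, -0.104, 0.418]
wrist_force: [-0.4, 0.3, -2.9]
grip_width: 0.741
```

Call:
servo_tool --targets "0 0 0 -7.2; 0 0 0 -14.4; 0 0 0 -21.6; 0 0 0 -28.8; 0 0 0 -36"

```text
time_s: 32.75
tcp_pos: [0.5149, -0.2226, 0.2048]
orientation: [0.692, 0.579, -0.228, 0.365]
wrist_force: [-0.2, 0.9, -2.8]
grip_width: 0.746
```

Call:
servo_tool --targets "0 0 0 -7.2; 0 0 0 -14.4; 0 0 0 -21.6; 0 0 0 -28.8; 0 0 0 -36"

```text
time_s: 33.25
tcp_pos: [0.5149, -0.2226, 0.2048]
orientation: [0.479, 0.765, -0.33, 0.277]
wrist_force: [0.1, -1.3, -1.5]
grip_width: 0.743
```

Call:
servo_tool --targets "0 0 0 -7.2; 0 0 0 -14.4; 0 0 0 -21.6; 0 0 0 -28.8; 0 0 0 -36"

```text
time_s: 33.75
tcp_pos: [0.5148, -0.2227, 0.2047]
orientation: [0.219, 0.876, -0.399, 0.161]
wrist_force: [0.4, -0.6, -1.8]
grip_width: 0.742
```

Call:
servo_tool --targets "0 0 0 -7.2; 0 0 0 -14.4; 0 0 0 -21.6; 0 0 0 -28.8; 0 0 0 -36"

```text
time_s: 34.25
tcp_pos: [0.5148, -0.2227, 0.2047]
orientation: [-0.062, 0.901, -0.429, 0.03]
wrist_force: [0.3, -0.7, -1.7]
grip_width: 0.742
```

```bash
python3 - <<'E'
from gw import *
q=now()
ci=camera_info("wrist");im,d=read_camera("wrist");P,u,v=world("wrist",d,info=ci);c=im[v,u].astype(int)
m=(c[:,2]>1.8*c[:,1])&(c[:,2]>90)&(c[:,1]>c[:,0]*1.3)
x0=fkj(q)[0];k=m&(np.linalg.norm(P-x0,axis=1)<.12);print("orange near pail",k.sum(),"all",m.sum(),np.bincount(np.minimum(v[m]//60,7)))
cv2.imwrite("pics/w4.png",im)
b=(c[:,0]>1.5*c[:,2])&(c[:,0]>40)&(np.linalg.norm(P-x0,axis=1)<.16);top=b&(P[:,2]>np.percentile(P[b][:,2],85));print("rim z spread",np.percentile(P[b][:,2],[50,90,99]))
q=goto2(q,[.544,.073,.19],maxv=.16);q=goto2(q,[.544,.073,.06]);q=goto2(q,[.535,.156,.15])
E
```

```text
t 34.25 tcp [ 0.5148 -0.2227  0.2047] model err [ 0.0002 -0.     -0.0003] z [ 0.107 -0.77  -0.629] x [-0.991 -0.137 -0.001] q [-0.443  0.585  0.395  2.148  1.104  0.775  2.222] F [ 0.3 -0.7 -1.7] g 0.742
orange near pail 8 all 196 [  0   0   0   0   0   0  15 181]
rim z spread [0.20455055 0.24111255 0.24263621]
call [-35, 97, -108, 0.0] -> [ 0.5295 -0.0742  0.1976] z [ 0.107 -0.77  -0.629] xh -172.2 q [-0.64  0.63  0.29  2.03  0.86  0.98  2.22] wz 0.41
call [-34, 96, -107, 0.0] -> [0.5436 0.0726 0.1903] z [ 0.107 -0.77  -0.629] xh -172.2 q [-0.79  0.71  0.22  1.82  0.69  1.19  2.23] wz 0.4
call [0, 102, 82, 0.0] -> [0.5437 0.073  0.0594] z [ 0.107 -0.77  -0.629] xh -172.2 q [-0.79  0.91  0.21  1.87  0.73  1.    2.06] wz 0.27
call [-3, -18, -122, 0.0] -> [0.5351 0.1562 0.1502] z [ 0.107 -0.77  -0.629] xh -172.2 q [-0.87  0.8   0.18  1.72  0.62  1.25  2.17] wz 0.36
```

View pics/w4.png

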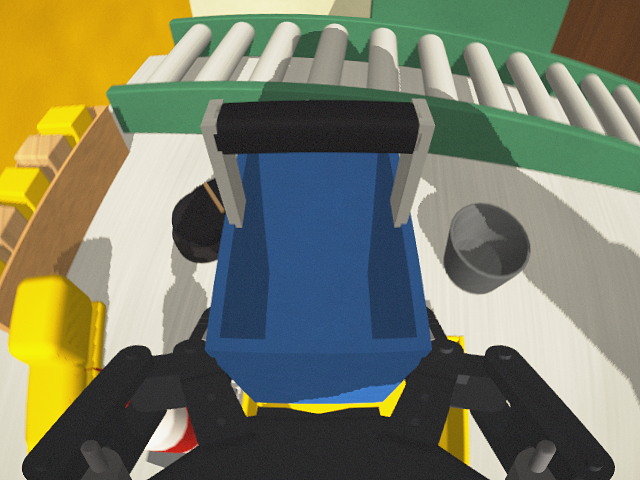

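The pail is empty at (315,250), and its pose in the grip has not changed. I'll take it back to the mat.

Call:
servo_tool --targets "-7 19 -22 0; -14 39 -43 0; -21 58 -65 0; -28 78 -86 0; -35 97 -108 0"

```text
time_s: 34.8
tcp_pos: [0.5301, -0.073, 0.1973]
orientation: [-0.058, 0.901, -0.429, 0.032]
wrist_force: [1.1, 0.1, -3.2]
grip_width: 0.748
```

Call:
servo_tool --targets "-7 19 -21 0; -14 38 -43 0; -20 58 -64 0; -27 77 -86 0; -34 96 -107 0"

```text
time_s: 35.3
tcp_pos: [0.5447, 0.074, 0.1902]
orientation: [-0.058, 0.901, -0.429, 0.032]
wrist_force: [0.7, -1.1, -2.4]
grip_width: 0.744
```

Call:
servo_tool --targets "0 30 24 0; 0 58 47 0; 0 80 65 0; 0 94 76 0; 0 100 81 0"

```text
time_s: 35.8
tcp_pos: [0.5449, 0.0727, 0.0603]
orientation: [-0.06, 0.9, -0.43, 0.031]
wrist_force: [-0.1, 0.6, -2.8]
grip_width: 0.746
```

```bash
python3 - <<'E'
from gw import *
q=now()
E
```

```text
t 35.8 tcp [0.5449 0.0727 0.0603] model err [ 0.0001 -0.0002 -0.0003] z [ 0.106 -0.771 -0.628] x [-0.991 -0.133 -0.005] q [-0.788  0.911  0.213  1.863  0.728  1.002  2.057] F [-0.1  0.6 -2.8] g 0.746
```

Call:
servo_tool --targets "0 1 1 0; 0 1 1 0; 0 1 1 0; 0 1 1 0; 0 1 1 0"

```text
time_s: 36.3
tcp_pos: [0.5454, 0.0727, 0.0609]
orientation: [-0.059, 0.901, -0.429, 0.031]
wrist_force: [-1.6, 0.4, -3.1]
grip_width: 0.744
```

Call:
servo_tool --targets "0 0 0 0; 0 0 0 0; 0 0 0 0; 0 0 0 0; 0 0 0 0" --jaw 0

```text
time_s: 36.8
tcp_pos: [0.5452, 0.0725, 0.0604]
orientation: [-0.06, 0.901, -0.429, 0.031]
wrist_force: [0.1, 0.2, -0.3]
grip_width: 1.004
```

Call:
servo_tool --targets "0 0 -15 0; 0 -2 -40 0; 0 -6 -70 0; 0 -12 -100 0; 0 -18 -122 0"

```text
time_s: 37.3
tcp_pos: [0.5332, 0.1579, 0.1527]
orientation: [-0.06, 0.901, -0.428, 0.031]
wrist_force: [0.9, -0.1, -0.3]
grip_width: 0.999
```

```bash
echo $(( ($(date +%s)-$(stat -c %Y pics/top0.png))/60 )) min; python3 - <<'E'
from gw import *
ci=camera_info("wrist");im,d=read_camera("wrist");P,u,v=world("wrist",d,info=ci);col=im[v,u].astype(int)
roi=(P[:,0]>.45)&(P[:,0]<.65)&(P[:,1]>-.05)&(P[:,1]<.14)
k=roi&(col[:,0]>1.5*col[:,2])&(col[:,0]>40)&(P[:,2]>.083)&(P[:,2]<.105);print("rim",cv2.minAreaRect((P[k][:,:2]*1000).astype(np.float32)),P[k][:,2].min(),P[k][:,2].max(),k.sum())
q=now()
q=goto2(q,[.56,.12,.30]);q=goto2(q,[.6216,-.168,.26]);q=goto2(q,[.6216,-.168,.20]);q=goto2(q,[.6216,-.168,.18])
E
```

```text
36 min
rim ((549.6473388671875, 41.14375686645508), (64.4294204711914, 112.27706146240234), 7.557355880737305) 0.08300067515778074 0.09679343345913562 3257
t 37.35 tcp [0.5339 0.1603 0.1548] model err [ 0.0001 -0.0001 -0.0002] z [ 0.111 -0.766 -0.633] x [-0.991 -0.137 -0.008] q [-0.878  0.794  0.174  1.722  0.618  1.259  2.166] F [0.9 2.5 1.2] g 0.997
call [-22, -140, -58, 0.0] -> [0.5604 0.12   0.3003] z [ 0.111 -0.766 -0.633] xh -172.1 q [-0.82  0.61  0.21  1.62  0.65  1.44  2.38] wz 0.51
call [-10, -77, 127, 0.0] -> [ 0.5906 -0.0243  0.2796] z [ 0.111 -0.766 -0.633] xh -172.1 q [-0.64  0.58  0.26  1.77  0.76  1.21  2.44] wz 0.49
call [-11, -77, 126, 0.0] -> [ 0.6216 -0.1677  0.2597] z [ 0.111 -0.766 -0.633] xh -172.1 q [-0.43  0.6   0.31  1.82  0.89  1.    2.51] wz 0.47
call [1, 46, 38, 0.0] -> [ 0.6212 -0.1681  0.2   ] z [ 0.111 -0.766 -0.633] xh -172.1 q [-0.44  0.69  0.32  1.86  0.93  0.91  2.39] wz 0.41
call [0, 15, 13, 0.0] -> [ 0.6214 -0.1686  0.1802] z [ 0.111 -0.766 -0.633] xh -172.1 q [-0.44  0.72  0.32  1.88  0.94  0.88  2.35] wz 0.39
```

Call:
servo_tool --targets "-4 -28 -12 0; -9 -56 -23 0; -13 -84 -35 0; -18 -112 -46 0; -22 -140 -58 0" --jaw 1

```text
time_s: 37.85
tcp_pos: [0.5603, 0.1156, 0.2982]
orientation: [-0.06, 0.901, -0.429, 0.031]
wrist_force: [-0.2, -0.3, -1.1]
grip_width: 0.147
```

Call:
servo_tool --targets "-2 -15 25 0; -4 -31 50 0; -6 -46 76 0; -8 -62 101 0; -10 -77 127 0"

```text
time_s: 38.35
tcp_pos: [0.5903, -0.0294, 0.2769]
orientation: [-0.06, 0.901, -0.429, 0.031]
wrist_force: [-0.0, -0.2, 0.5]
grip_width: -0.004
```

```bash
python3 - <<'E'
from gw import *
ci=camera_info("wrist");im,d=read_camera("wrist");P,u,v=world("wrist",d,info=ci);c=im[v,u].astype(int)
m=(c[:,2]>2.2*c[:,1])&(c[:,2]>80)&(P[:,0]>.57)&(P[:,0]<.68)&(P[:,1]>-.24)&(P[:,1]<-.11)&(P[:,2]>.14)
t=m&(P[:,2]>.166);print(m.sum(),t.sum(),np.percentile(P[t],[1,50,99],axis=0).round(4))
print(cv2.minEnclosingCircle((P[t][:,:2]*1000).astype(np.float32)),cv2.minAreaRect((P[t][:,:2]*1000).astype(np.float32)))
for r in recognise("wrist","cap_top"):print(r)
q=now()
q=goto2(q,[.6216,-.168,.23]);q=goto2(q,[.6216,-.168,.20])
E
```

```text
702 202 [[ 0.6106 -0.1789  0.1661]
 [ 0.6229 -0.1647  0.1687]
 [ 0.6403 -0.1613  0.171 ]]
((625.4547119140625, -175.18687438964844), 15.229269981384277) ((625.0789184570312, -170.1433563232422), (29.970104217529297, 18.609718322753906), 5.028919219970703)
{'centre': [305.8, 216.1], 'confidence': 0.68}
t 38.45 tcp [ 0.5893 -0.0335  0.2775] model err [ 0.0003  0.     -0.0002] z [ 0.102 -0.772 -0.627] x [-0.992 -0.127 -0.004] q [-0.635  0.585  0.263  1.776  0.769  1.209  2.435] F [0.2 0.2 0.4] g 0.002
call [-15, -49, 137, 0.0] -> [ 0.6216 -0.1679  0.23  ] z [ 0.102 -0.772 -0.627] xh -172.7 q [-0.44  0.65  0.32  1.83  0.9   0.97  2.45] wz 0.44
call [0, 23, 19, 0.0] -> [ 0.6218 -0.1683  0.2002] z [ 0.102 -0.772 -0.627] xh -172.7 q [-0.44  0.69  0.32  1.86  0.92  0.92  2.4 ] wz 0.41
```

Call:
servo_tool --targets "-4 -10 27 0; -7 -20 54 0; -10 -30 82 0; -14 -40 110 0; -17 -48 136 0"

```text
time_s: 38.95
tcp_pos: [0.626, -0.1614, 0.2283]
orientation: [-0.06, 0.901, -0.429, 0.031]
wrist_force: [-0.8, 0.4, 0.4]
grip_width: -0.003
```

Call:
servo_tool --targets "0 5 4 0; 0 10 8 0; 0 15 12 0; 0 20 16 0; 0 22 18 0"

```text
time_s: 39.45
tcp_pos: [0.6258, -0.1602, 0.199]
orientation: [-0.061, 0.901, -0.429, 0.031]
wrist_force: [-0.5, -0.3, -0.2]
grip_width: -0.004
```

```bash
python3 - <<'E'
from gw import *
q=now()
im,d=read_camera("side");cv2.imwrite("pics/c1.png",cv2.resize(im[180:280,250:410],(800,500),interpolation=cv2.INTER_CUBIC))
q=now()
E
```

```text
t 39.45 tcp [ 0.6258 -0.1602  0.199 ] model err [ 0.0002 -0.     -0.0004] z [ 0.108 -0.77  -0.629] x [-0.991 -0.135 -0.004] q [-0.443  0.696  0.315  1.847  0.916  0.928  2.399] F [-0.5 -0.3 -0.2] g -0.004
t 39.5 tcp [ 0.6257 -0.1606  0.1989] model err [ 0.0002 -0.     -0.0004] z [ 0.107 -0.77  -0.629] x [-0.991 -0.135 -0.004] q [-0.443  0.696  0.315  1.847  0.916  0.928  2.399] F [0.3 0.1 0. ] g 0.002
```

View pics/c1.png

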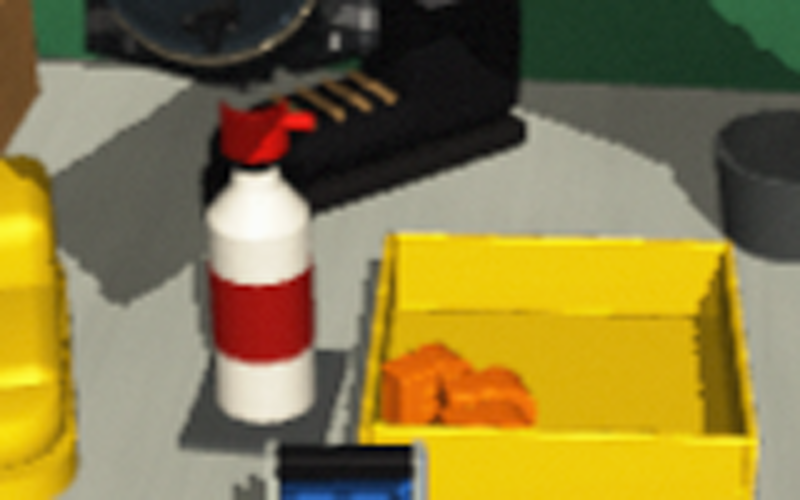

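Call:
servo_tool --targets "1.5 -2 2 0; 3 -4 4 0; 3 -1.5 6 0; 3 1 8 0; 3 1.5 8.5 0"

```text
time_s: 40.0
tcp_pos: [0.6234, -0.1673, 0.1928]
orientation: [-0.06, 0.901, -0.429, 0.031]
wrist_force: [-0.5, 0.3, -0.0]
grip_width: -0.004
```

Call:
servo_tool --targets "0 0.6 0.5 0; 0 1.2 1 0; 0 1.8 1.5 0; 0 2.3 1.9 0; 0 2.3 1.9 0"

```text
time_s: 40.5
tcp_pos: [0.6236, -0.1675, 0.1903]
orientation: [-0.06, 0.901, -0.429, 0.031]
wrist_force: [-0.7, -0.2, 1.4]
grip_width: 0.0
```

Call:
servo_tool --targets "0 0.6 0.5 0; 0 1.2 1 0; 0 1.8 1.5 0; 0 2.3 1.9 0; 0 2.3 1.9 0"

```text
time_s: 41.0
tcp_pos: [0.6236, -0.1675, 0.1873]
orientation: [-0.06, 0.901, -0.429, 0.031]
wrist_force: [0.7, 0.9, 2.5]
grip_width: -0.002
```

Call:
servo_tool --targets "0 0.6 0.5 0; 0 1.2 1 0; 0 1.8 1.5 0; 0 2.3 1.9 0; 0 2.3 1.9 0"

```text
time_s: 41.5
tcp_pos: [0.6236, -0.1676, 0.1843]
orientation: [-0.06, 0.901, -0.429, 0.031]
wrist_force: [-1.3, 1.8, 5.4]
grip_width: -0.006
```

Call:
servo_tool --targets "0 0.5 0.4 0; 0 1 0.8 0; 0 1.6 1.2 0; 0 1.6 1.2 0; 0 1.6 1.2 0"

```text
time_s: 42.0
tcp_pos: [0.6237, -0.1676, 0.1833]
orientation: [-0.059, 0.9, -0.43, 0.031]
wrist_force: [-2.6, 5.0, 12.0]
grip_width: 0.001
```

```bash
python3 - <<'E'
from gw import *
now()
E
```

```text
t 42.0 tcp [ 0.6237 -0.1676  0.1833] model err [ 0.0002 -0.0001 -0.0004] z [ 0.107 -0.771 -0.628] x [-0.991 -0.133 -0.006] q [-0.437  0.718  0.322  1.866  0.937  0.895  2.364] F [-2.6  5.  12. ] g 0.001
```

Bottomed: the force is 12 N, against 5.6 N for the spring at full travel, and the tip has stalled. I'll back off.

Call:
servo_tool --targets "0 -12 -9 0; 0 -28 -22 0; 0 -44 -36 0; 0 -60 -50 0; 0 -75 -62 0"

```text
time_s: 42.5
tcp_pos: [0.6227, -0.1667, 0.2809]
orientation: [-0.06, 0.901, -0.429, 0.031]
wrist_force: [0.5, -0.8, 0.5]
grip_width: -0.004
```

Call:
servo_tool --targets "0 0 -40 0; 0 0 -80 0; 0 0 -110 0; 0 0 -120 0; 0 0 -120 0"

```text
time_s: 43.0
tcp_pos: [0.6104, -0.0733, 0.3557]
orientation: [-0.06, 0.901, -0.429, 0.032]
wrist_force: [0.6, -0.0, -0.6]
grip_width: 0.0
```

Call:
servo_tool --targets "0 0 0 0; 0 0 0 0; 0 0 0 0; 0 0 0 0; 0 0 0 0"

```text
time_s: 43.5
tcp_pos: [0.61, -0.0747, 0.3549]
orientation: [-0.06, 0.901, -0.43, 0.031]
wrist_force: [1.2, -0.5, 0.2]
grip_width: -0.002
```

```bash
python3 - <<'E'
from gw import *
now()
im,d=read_camera("side");t,dt=read_camera("top")
P,u,v=world("side",d);c=im[v,u].astype(int)
m=(c[:,2]>2.2*c[:,1])&(c[:,2]>80)&(P[:,0]>.59)&(P[:,0]<.66)&(P[:,1]>-.22)&(P[:,1]<-.13)&(P[:,2]>.13);print("cap top z",np.percentile(P[m][:,2],[90,98,100]).round(4))
k=(c[:,0]>1.6*c[:,2])&(c[:,0]>50)&(P[:,0]>.4)&(P[:,0]<.68)&(P[:,1]>-.12)&(P[:,1]<.2)
r=k&(P[:,2]>.08);print("pail rim",cv2.minAreaRect((P[r][:,:2]*1000).astype(np.float32)),np.percentile(P[k][:,2],[1,99]))
o=np.zeros((600,800,3),np.uint8);o[:300,:]=cv2.resize(im[150:390,140:560],(800,300));o[300:,:]=cv2.resize(t[130:360,130:530],(800,300));cv2.imwrite("pics/f1.png",o)
E
```

```text
t 43.5 tcp [ 0.61   -0.0747  0.3549] model err [ 0.0004  0.0001 -0.0003] z [ 0.106 -0.77  -0.629] x [-0.991 -0.133 -0.004] q [-0.57   0.505  0.28   1.677  0.779  1.281  2.61 ] F [ 1.2 -0.5  0.2] g -0.002
cap top z [0.1689 0.1713 0.1725]
pail rim ((548.2178955078125, 43.799034118652344), (63.65616989135742, 106.65657806396484), 7.394580841064453) [0.0042531  0.12573089]
```

View pics/f1.png

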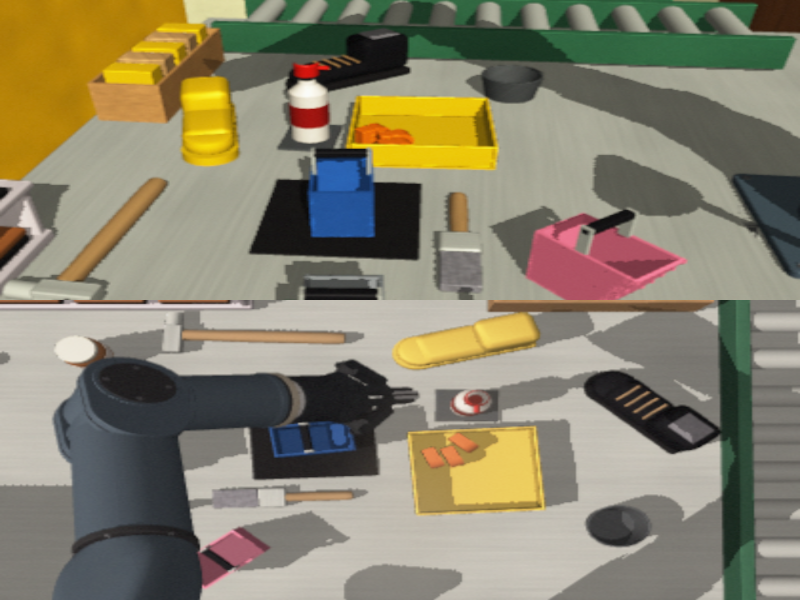

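All three blocks are in the tray, at (432,457), (452,457) and (463,440) in the lower half. The empty pail stands on the mat, the cap is back up, and the robot is clear of everything. I'll hand it in.

```bash
python3 -c "
from workcell import *
print(close_job())"
```

```text
the job is handed in; nothing more can be done
None
```

The job is done and handed in at about 43.6 s of the 69 s allowed; no verdict was reported.

**What I did:**
- I lifted the blue pail out of the rack by its bail, stood it on the mat and let go.
- I then gripped it across its sides with the hand leaning 51° from the rear and turned it half round about the tool axis over the tray. That tipped it about 102° and the blocks slid out.
- I turned it back, stood it on the mat again and let go.
- With the fingers shut, I pressed the spray cap down until it bottomed and backed off.

The moves could not tilt the hand directly. I got the lean by aiming at poses just out of reach, which used up some extra time.

**Last checks:**
- **Blocks:** the top view shows all three in the tray.
- **Pail:** it is empty, upright at its place on the mat, and released.
- **Cap:** the force reached 12 N against 5.6 N for the spring at full travel, so it went all the way down. Its top then read about 0.171–0.172 m, the rest height.
- **Robot:** it is clear of everything.

**Worth knowing:**
- The first set-down on the mat was firm, about 49 N at the wrist. That is under the 120 N wrist limit, and the pail stood undisturbed.
- One side-camera pail check before the second grip failed because the arm hid the pail. I used the wrist camera instead.
- I did not measure the grey pail or the loose things again at the end. The brush, hammer, last, shoe, tin and pink pail look unmoved in the last pictures. The rack is hidden by the arm in the top view and only partly shown in the side view.

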